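# Hang a cabinet door on the swivel hook over the drip tray

### The job

Turn the painting stand's swivel hook round until its prong points straight out over the middle of the drip tray. With the hook so set, pick up the bare wooden cabinet door and slide its finger hole down the slanting prong, all the way home against the collar, and leave it hanging there by itself, with the hook still facing over the tray. Do not disturb the drawer, cup, brush and dish standing around.

Things in the scene. Friction and masses are not known exactly. Their poses are not given: they have to be found in the camera images.
- stand: Steel stand fixed to the table. Origin on the table under the vertical swivel axis, z up. Base plate 120 x 120 x 12 mm (x -45 to 75), post 24 mm thick. On its -x side, x -50 to -180 mm, y -70 to 70 mm, lies a fixed open aluminium drip tray 18 mm high, roughly on the robot's side; its middle line is the stand's -x axis.
- swivel (a joint): Hook angle about the stand's axis, counter-clockwise from above. 0: prong points along the stand's +x, away from the tray; +3.14 or -3.14: over the tray's middle. Stops at +-3.6. Dry friction 0.1 N m holds it where it is left: some 1.5 N sideways on the prong turns it. Head: disc 42 mm across, 130 to 158 mm above the table, with a bar at 148 mm height out to the prong.
- prong (a point): Round steel prong of the hook, 11 mm thick, end rounded, leaning outwards 40 deg from vertical. Origin on its centre line at the upper face of its collar, 45 mm out from the swivel axis, 157 mm above the table. z runs up along the prong (end at z = 60 mm), x points outwards and 40 deg below level, y is level. Collar: disc 30 mm across, 5 mm thick, below the origin; the hung piece rests on it.
- prong_tip (a point): The end of the prong, on its centre line, 60 mm from the collar, 84 mm out from the swivel axis, 203 mm above the table.
- panel: Little cabinet door: plain bare MDF board 150 x 60 x 15 mm, 70 to 140 g, flat on the table. Origin mid underside; x along the length towards the end with the hole, y across the width, z up; both faces alike. Its overhanging weight makes it bind on the prong, so it does not slide home by itself: push it along the prong (a few newtons) until it is felt to meet the collar.
- panel_hole (a point): Centre of the round finger hole at mid thickness: 18 mm across, right through, 50 mm from the board's middle (25 mm from its end), on the middle line. 3.5 mm play all round on the prong, too close to go over the leaning prong with the board held level.
- drawer: Bystander: open MDF drawer box 100 x 100 x 85 mm with two green sides. Origin under its centre.
- cup: Bystander: blue plastic water cup, 72 mm across, 75 mm high. Origin under its centre.
- brush: Bystander: paint brush lying on the table, 180 mm long. Origin at its underside.
- dish: Bystander: white paint dish, 150 mm across, 18 mm high. Origin under its centre.
Not all that is in view belongs to the job. Several things look just like the panel: the one meant starts nearest to the robot's base.

How it is judged:
On the way, in this order (a step that is already met when the one before it is completed fails the run):
1. the hook's prong faces over the middle of the tray (tip within 21 mm of the tray's middle line) while the door is not yet on it (x of prong_tip in the frame of stand below 0 m and y of prong_tip in the frame of stand between -0.021 and 0.021 m and distance between panel_hole and prong above 0.09 m), for 0.2 s.
2. the door's hole is on the prong and home against the collar, the hook facing over the tray (x of prong_tip in the frame of stand below 0 m and y of prong_tip in the frame of stand between -0.021 and 0.021 m and x of panel_hole in the frame of prong between -0.008 and 0.008 m and y of panel_hole in the frame of prong between -0.008 and 0.008 m and z of panel_hole in the frame of prong between 0 and 0.016 m), for 0.2 s.
At the end, for the whole second after the job is handed in: The prong's tip is on the tray's side of the stand and within 21 mm of the tray's middle line; the door's hole centre lies on the prong, within 8 mm of its centre line each way and 0 to 16 mm above the collar; door and hook are at rest (all of step 2 and linear speed of panel below 0.02 m/s and angular speed of panel below 0.2 rad/s and velocity of joint swivel between -0.05 and 0.05 rad/s); the robot touches nothing.
It fails at once if the drawer is shifted by more than 30 mm (distance of drawer from where it was at the start of the episode above 0.03 m).
It fails at once if the cup is shifted by more than 30 mm (distance of cup from where it was at the start of the episode above 0.03 m).
It fails at once if the brush is shifted by more than 30 mm (distance of brush from where it was at the start of the episode above 0.03 m).
It fails at once if the dish is shifted by more than 30 mm (distance of dish from where it was at the start of the episode above 0.03 m).
It also fails if it takes over 67 s, if anything falls off the work surface, if the arm or the gripper's body presses on something with over 40 N, if the wrist force passes 120 N, or if a joint passes its speed limit or range.

### The arm

A 7-joint arm with a two-finger parallel gripper is mounted at the origin on the work surface. World frame = base frame: x ahead of the robot, y to its left, z up, the work surface at z = 0. Lengths are in m, angles in rad, forces in N, time in s.
With the tool pointing down it reaches from about 0.425 to 0.925 m from the base axis. Payload 6.8 kg.
Tool frame: the origin (TCP) lies midway between the tips of the shut fingers; the grasp point (between the pads) lies r.tcp_to_grasp behind it (r.tcp_to_grasp is the distance from the TCP to the grasp point, in m); x points along the fingers, y is the direction in which the jaws open and shut, and the axes are right-handed (so a half turn about x gives the same grasp; the last joint's range is limited). The gripper opens to 85 mm and grips with 20 to 120 N. Pads are 22 mm wide; open, the fingers measure 114 mm over their backs; the gripper's body (76 mm by 85 mm) begins 54 mm behind the grasp point. The pads swing forward as they close: fully open they stand 13 mm farther back than shut.
Start: joints at [-1.412, 0.477, 0.022, 1.555, -0.011, 1.109, -0.083], TCP at [0.178, 0.651, 0.231] pointing down, gripper open.
Joint ranges: [-2.96, 2.96], [-0.34, 2.1], [-1.41, 1.46], [0.24, 2.44], [-1.37, 4.51], [0.17, 1.92], [-2.96, 2.96]. Speed limits (rad/s): [2.39, 2.39, 3.14, 3.14, 3.14, 3.14, 3.14].

### API

Orientations are given as a rotation vector (axis times angle).
In Python, from bench import r, grab_frame, search_frame, cut_out, pinpoint gives the robot as it stands. The module is installed in compiled form; this text tells all that it offers.
- The arm moves only by the tool apply_moves, never from a script. Its argument "commands" is a list of rows, each a list of 7 numbers: the finger opening in mm, from 0 to 85.4, then the shift along the tool's x, y, z in mm, then the turn, a rotation vector about the tool's x, y, z in rad. A call has 1 to 20 rows; each row is the pose to reach, as a shift and turn from the pose commanded when the call began, along the tool's axes at that moment; what a row does not reach only later rows make up. A row lasts 1/10 s, in which the tool goes at most 50 mm and 8.59 degrees, less where a joint would pass 70% of its speed; a pose out of reach is approached as far as the arm can. A call with a gripper value outside its range is refused whole. The fingers move at their own pace and stop on an object; "force" is the grip in N (left out, the last holds). Time passes only in rows, so rows that repeat a pose let the fingers close. It gives the time, the measured TCP pose, the force and the opening at its end, in the units of the state.
- r.get_obs(): the state, without advancing time (a new reading comes with each control period).
- grab_frame(name): name is "scene" or "top" or "wrist"; returns a dict with "pixels" (384x512x3 uint8, red, green, blue), "mtx" (3x3 intrinsics, pixels), "distortion" ([k1, k2, p1, p2, k3] as OpenCV has them; the pictures are not rectified), "position" and "rotation" of the camera in the world; the wrist camera has in their place "T_tool_cam" (4x4, takes a point from camera to tool coordinates, whose origin is the TCP and whose axes are the tool frame's). Camera axes: x right, y down, z forward; pixel columns grow to the right and rows downward; lengths in m; the calibration is good to about 2 mm. A picture is of the moment at which its call begins: read the wrist's pose just before it. There is no depth.
- r.hand_in(): hands the job in, once; it reports no verdict.
Trained networks look in the newest picture that a camera, given by its name, has taken for a name from the list of things; names that differ only in an ending like _2 or _b are one class to them, and where a whole thing is asked for, a point or a joint stands for the part that bears it (a point fixed in the world has none). Each returns a list of dicts, best first, with "confidence" (0 to 1); they miss things now and then, are a little off and sometimes report something else, mostly with a low value. They report only what shows in the picture. A call takes as long as a camera call. They do not tell look-alikes from the thing itself.
- search_frame(label, camera): "point" ([column, row] as shares, 0 to 1, of the picture: columns of its width, rows of its height, amid what is visible of it).
- cut_out(label, camera): "pixels" (384x512 bool, what is visible of it) and "point" ([column, row] as shares, 0 to 1, of the picture: columns of its width, rows of its height, amid what is visible of it).
- pinpoint(label, camera): "point" ([column, row] as shares, 0 to 1, of the picture: columns of its width, rows of its height: a listed point, or the origin of a listed thing).
The state is a dict: "clock": time; "joints": joint angles; "qvel": joint speeds; "tau": joint torques, N m; "tcp_pos": TCP position; "orientation": TCP orientation; "contact_force": force on the tool from outside, world axes, zero at the start; "moment": the same for the moment, N m; "grip_width": finger opening in m.
Only numpy, scipy, OpenCV 4.12 (cv2) and the standard library are available. Lean on these libraries where they do the work, as an engineer would, in place of code of your own. Each camera call takes 0.05 s, during which the arm holds its last target.

## Working session

There is one attempt and no reset: what is moved stays moved. The work goes in short steps, Python scripts to look and compute and a tool call to move; the robot and the scene stay as the last step left them, time stands still between calls to the robot, and variables do not carry over. Pictures are saved under pics/ and viewed, and the job is handed in when it is done.

Besides the shell and the picture viewer there is one more tool, called after "Request:" as name(argument=value, ...) on one line, values as JSON. apply_moves: Moves the arm, as the interface text tells. Its arguments: {"type":"object","properties":{"commands":{"type":"array"},"force":{"type":"number"}},"required":["commands"]}

```bash
mkdir -p pics; python3 - <<'E'
from bench import r, grab_frame, search_frame, cut_out, pinpoint
import cv2,numpy as np
o=r.get_obs();print(o, r.tcp_to_grasp)
for c in ["scene","top"]:
    f=grab_frame(c);cv2.imwrite(f"pics/{c}0.png",f["pixels"][:,:,::-1]);
    print(c,f["mtx"].tolist(),f["distortion"],f["position"],f["rotation"])
    for l in ["stand","prong","prong_tip","panel","panel_hole","drawer","cup","brush","dish"]:
        print(l,[(np.round(np.array(d["point"])*[512,384],1).tolist(),round(d["confidence"],2)) for d in pinpoint(l,c)])
print(r.get_obs()["clock"])
E
```

```text
{'clock': 0.0, 'joints': array([-1.41210683,  0.47781608,  0.02233107,  1.5564339 , -0.01151524,
        1.10933453, -0.08314263]), 'qvel': array([-8.64969934e-04, -2.02620704e-03, -6.71164344e-04, -6.28019738e-04,
       -4.47668602e-04, -8.63876856e-05, -1.94582360e-04]), 'tau': array([ 2.31746035e-04, -5.96459627e+01,  1.60786137e+00, -2.81205279e+01,
        1.24062863e-02,  9.34906479e-03,  2.99919475e-05]), 'tcp_pos': array([0.17780212, 0.6505434 , 0.23032226]), 'orientation': array([ 0.20797877,  1.5607566 , -0.21090712]), 'contact_force': array([0.10564615, 0.67751507, 0.58742401]), 'moment': array([-0.0100418 ,  0.04184261, -0.00726791]), 'grip_width': 0.08518195386966812} 0.0187
scene [[405.13039310439945, 0.0, 258.29266889796764], [0.0, 405.13039310439945, 191.9244180725019], [0.0, 0.0, 1.0]] [-0.10428231  0.          0.          0.          0.        ] [ 1.28563466 -0.52801613  1.18249448] [-2.25178798 -1.08834362  0.38179122]
stand [([288.2, 182.2], 0.68), ([264.8, 261.6], 0.56)]
prong [([294.5, 159.6], 0.73)]
prong_tip [([304.4, 152.7], 0.46), ([286.6, 181.4], 0.4)]
pan
[... 167 characters left out ...]
.55), ([315.2, 218.4], 0.3)]
brush [([131.3, 252.0], 0.83)]
dish [([265.0, 264.0], 0.87), ([286.9, 178.6], 0.6)]
top [[422.35967342724877, 0.0, 253.2745926636342], [0.0, 422.35967342724877, 184.5348289929341], [0.0, 0.0, 1.0]] [-0.14201694  0.          0.          0.          0.        ] [ 0.34865506 -0.01541771  1.5867641 ] [-2.13912882  2.10648903 -0.18438966]
stand [([202.4, 204.5], 0.56)]
prong [([198.9, 181.9], 0.51)]
prong_tip [([196.3, 173.7], 0.75)]
panel [([306.5, 214.3], 0.8), ([344.1, 171.9], 0.64)]
panel_hole [([356.2, 161.5], 0.94), ([308.6, 223.4], 0.58)]
drawer [([214.1, 150.7], 0.72)]
cup [([140.3, 229.0], 0.77)]
brush [([369.4, 231.0], 0.81)]
dish [([276.1, 147.6], 0.7)]
1.0
```

```bash
cat > h.py <<'E'
import cv2,numpy as np
from scipy.spatial.transform import Rotation as R
def px2w(f,uv,z):
    p=cv2.undistortPoints(np.array([[uv]],float),np.array(f["mtx"]),np.array(f["distortion"]))[0,0]
    Rm=R.from_rotvec(f["rotation"]).as_matrix(); d=Rm@[p[0],p[1],1]; c=np.array(f["position"])
    return c+d*(z-c[2])/d[2]
def w2px(f,P):
    Rm=R.from_rotvec(f["rotation"]).as_matrix(); c=np.array(f["position"])
    Pc=(np.atleast_2d(P)-c)@Rm
    return cv2.projectPoints(Pc,np.zeros(3),np.zeros(3),np.array(f["mtx"]),np.array(f["distortion"]))[0][:,0]
E
python3 - <<'E'
import cv2
for c in ["scene","top"]:
    i=cv2.imread(f"pics/{c}0.png")
    i=i[100:350,80:380] if c=="scene" else i[90:290,110:420]
    cv2.imwrite(f"pics/{c}0c.png",cv2.resize(i,None,fx=2.5,fy=2.4 if c=="scene" else 2.5,interpolation=cv2.INTER_CUBIC))
E
```

```text
(no output)
```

View pics/scene0.png

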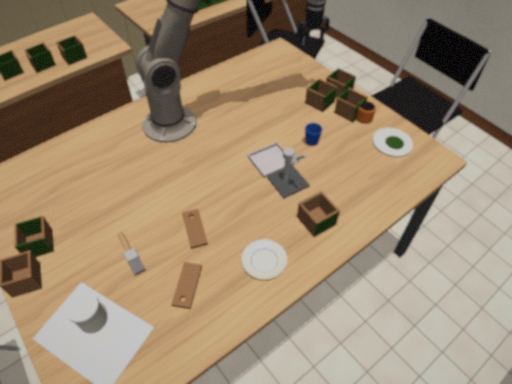

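View pics/top0.png

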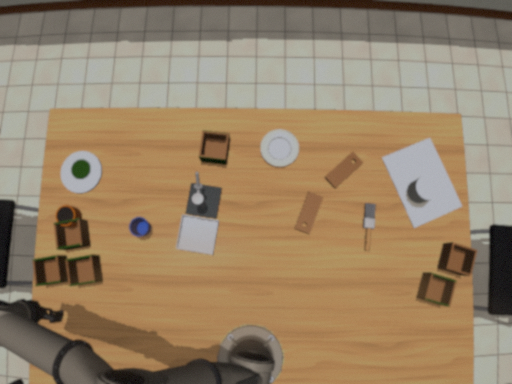

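View pics/scene0c.png

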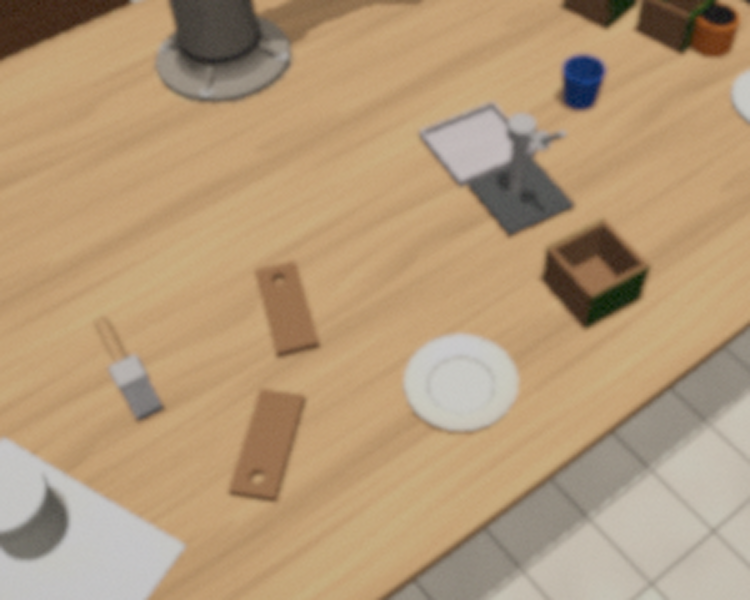

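View pics/top0c.png

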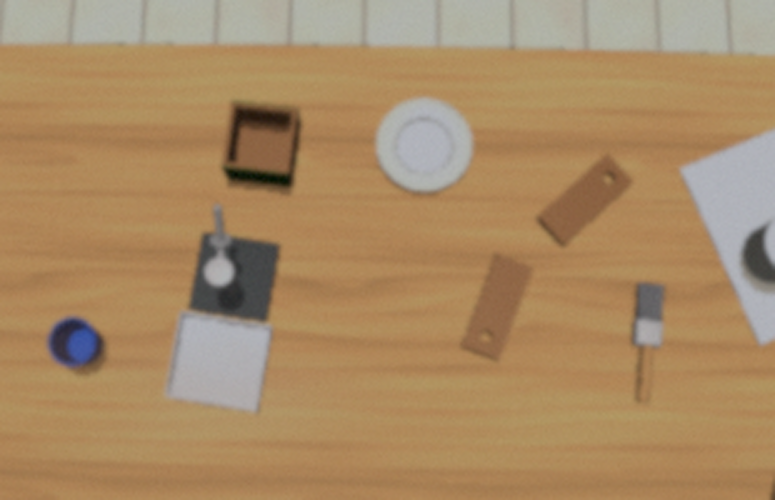

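```bash
python3 - <<'E'
from bench import r, grab_frame, cut_out, pinpoint
import cv2,numpy as np
from h import *
f=grab_frame("top")
img=f["pixels"]; g=cv2.cvtColor(img,cv2.COLOR_RGB2HSV)
# tray mask: bright low-saturation in region
m=((g[:,:,1]<60)&(g[:,:,2]>150)).astype(np.uint8); roi=np.zeros_like(m); roi[213:260,170:225]=1; m&=roi
c=max(cv2.findContours(m,cv2.RETR_EXTERNAL,cv2.CHAIN_APPROX_NONE)[0],key=cv2.contourArea)
w=np.array([px2w(f,p,0.018)[:2] for p in c[:,0].astype(float)])*1000
print("tray",cv2.minAreaRect(w.astype(np.float32)), cv2.boxPoints(cv2.minAreaRect(w.astype(np.float32))).tolist())
# dark base
m=((g[:,:,2]<110)&(g[:,:,1]<110)).astype(np.uint8); roi[:]=0; roi[180:220,182:226]=1;m&=roi
m=cv2.morphologyEx(m,cv2.MORPH_CLOSE,np.ones((9,9)))
c=max(cv2.findContours(m,cv2.RETR_EXTERNAL,cv2.CHAIN_APPROX_NONE)[0],key=cv2.contourArea)
w=np.array([px2w(f,p,0.012)[:2] for p in c[:,0].astype(float)])*1000
print("base",cv2.minAreaRect(w.astype(np.float32)))
print("head disc", px2w(f,(110+219/2.5,90+271/2.5),.158))
for d in cut_out("panel","top"):
    c=max(cv2.findContours(d["pixels"].astype(np.uint8),cv2.RETR_EXTERNAL,cv2.CHAIN_APPROX_NONE)[0],key=cv2.contourArea)
    w=np.array([px2w(f,p,0.015)[:2] for p in c[:,0].astype(float)])*1000
    print("panel",d["confidence"],cv2.minAreaRect(w.astype(np.float32)))
for l,z in [("stand",0),("prong",.157),("prong_tip",.203),("panel",0),("panel_hole",.0075),("drawer",0),("cup",0),("brush",0),("dish",0)]:
    for d in pinpoint(l,"top"): print(l,px2w(f,np.array(d["point"])*[512,384],z).round(4),round(d["confidence"],2))
s=grab_frame("scene")
for l,z in [("stand",0),("prong",.157),("prong_tip",.203),("panel",0),("panel_hole",.0075)]:
    for d in pinpoint(l,"scene"): print("S",l,px2w(s,np.array(d["point"])*[512,384],z).round(4),round(d["confidence"],2))
E
```

```text
tray ((446.81719970703125, 205.5092010498047), (142.18357849121094, 132.5647430419922), 81.9363021850586) [[371.2178649902344, 144.41799926757812], [502.4718933105469, 125.8226318359375], [522.41650390625, 266.60040283203125], [391.1625061035156, 285.1957702636719]]
base ((573.845703125, 186.73883056640625), (117.36831665039062, 116.72747039794922), 82.31838989257812)
head disc [0.55922577 0.18837722 0.158     ]
panel 0.59 ((533.7658081054688, -209.14260864257812), (62.52275848388672, 152.02796936035156), 69.75668334960938)
panel 0.56 ((700.0585327148438, -343.20758056640625), (61.75156784057617, 157.54299926757812), 42.63859558105469)
stand [0.557  0.1957 0.    ] 0.61
prong [0.6075 0.1908 0.157 ] 0.71
prong_tip [0.6431 0.2035 0.203 ] 0.48
panel [ 0.7063 -0.3446  0.    ] 0.73
panel [ 0.5354 -0.1931  0.    ] 0.63
panel_hole [ 0.4958 -0.1974  0.0075] 0.93
panel_hole [ 0.7249 -0.3968  0.0075] 0.92
drawer [0.7757 0.152  0.    ] 0.94
cup [0.4558 0.4164 0.    ] 0.84
brush [ 0.4804 -0.4349  0.    ] 0.63
brush [ 0.4945 -0.1948  0.    ] 0.27
dish [ 0.7863 -0.091  -0.    ] 0.9
S stand [0.5698 0.1935 0.    ] 0.75
S stand [0.5033 0.2916 0.    ] 0.68
S prong_tip [0.6277 0.2018 0.203 ] 0.76
S panel [ 0.5336 -0.2084  0.    ] 0.77
S panel [ 0.7106 -0.3434  0.    ] 0.75
S panel [0.4647 0.427  0.    ] 0.57
S panel_hole [ 0.4884 -0.1847  0.0075] 0.95
```

```bash
cat >> h.py <<'E'
def tgt(axis_yaw_y,tilt=0,lean_yaw=0):
    pass
def cmd(p,Rm,o):
    """shift mm, rotvec turn from pose o (p0,R0) to p,Rm"""
    p0,R0=o
    return (R0.T@(np.array(p)-p0)*1000).round(1), R.from_matrix(R0.T@Rm).as_rotvec().round(4)
def pose(o): return o["tcp_pos"],R.from_rotvec(o["orientation"]).as_matrix()
def down(yawz):
    """tool x down, tool z horizontal at yaw yawz"""
    x=np.array([0,0,-1.]);z=np.array([np.cos(yawz),np.sin(yawz),0]);return np.stack([x,np.cross(z,x),z],1)
E
python3 - <<'E'
from bench import r
from h import *
o=r.get_obs();p,Rm=pose(o);print(Rm.round(3))
a=np.deg2rad(10)
for yaw in (a,a+np.pi):
    print(cmd([.6,.19,.29],down(yaw),(p,Rm)))
E
```

```text
[[-0.     0.264  0.965]
 [-0.     0.965 -0.264]
 [-1.    -0.    -0.   ]]
(array([ -58.7, -333.5,  528.7]), array([-0.4414, -0.    ,  0.    ]))
(array([ -58.7, -333.5,  528.7]), array([2.7002, 0.    , 0.    ]))
```

Request:
apply_moves(commands=[[50, -59, 0, 0, 0, 0, 0], [50, -59, -30, 50, 0.15, 0, 0], [50, -59, -60, 95, 0.3, 0, 0], [50, -59, -90, 142, 0.45, 0, 0], [50, -59, -120, 190, 0.6, 0, 0], [50, -59, -150, 237, 0.75, 0, 0], [50, -59, -180, 285, 0.9, 0, 0], [50, -59, -210, 332, 1.05, 0, 0], [50, -59, -240, 380, 1.2, 0, 0], [50, -59, -270, 428, 1.35, 0, 0], [50, -59, -300, 475, 1.5, 0, 0], [50, -59, -333, 528, 1.65, 0, 0], [50, -59, -333, 528, 1.8, 0, 0], [50, -59, -333, 528, 1.95, 0, 0], [50, -59, -333, 528, 2.1, 0, 0], [50, -59, -333, 528, 2.25, 0, 0], [50, -59, -333, 528, 2.4, 0, 0], [50, -59, -333, 528, 2.55, 0, 0], [50, -59, -333, 528, 2.7, 0, 0], [50, -59, -333, 528, 2.7, 0, 0]])

```text
clock: 3.85
tcp_pos: [0.5994, 0.191, 0.2902]
orientation: [2.13, 0.185, -2.13]
contact_force: [0.1, -0.6, -1.6]
grip_width: 0.0495
```

```bash
cat >> h.py <<'E'
def wcam(f,o):
    p,Rm=pose(o);T=np.eye(4);T[:3,:3]=Rm;T[:3,3]=p;C=T@np.array(f["T_tool_cam"])
    return dict(mtx=f["mtx"],distortion=f["distortion"],position=C[:3,3],rotation=R.from_matrix(C[:3,:3]).as_rotvec(),pixels=f["pixels"])
E
python3 - <<'E'
from bench import *
from h import *
o=r.get_obs();print(o["clock"],o["tcp_pos"],o["joints"].round(3));p,Rm=pose(o);print(Rm.round(3))
f=wcam(grab_frame("wrist"),o);print("cam",f["position"],R.from_rotvec(f["rotation"]).as_matrix()[:,2].round(2))
cv2.imwrite("pics/w1.png",f["pixels"][:,:,::-1])
for l,z in [("stand",0),("prong",.157),("prong_tip",.203)]:
    for d in pinpoint(l,"wrist"):
        uv=np.array(d["point"])*[512,384];print(l,uv.round(),px2w(f,uv,z).round(4),round(d["confidence"],2))
t=grab_frame("top")
for l,z in [("prong",.157),("prong_tip",.203)]:
    for d in pinpoint(l,"top"):
        uv=np.array(d["point"])*[512,384];print(l,uv.round(),px2w(t,uv,z).round(4),round(d["confidence"],2))
E
```

```text
3.85 [0.59939582 0.19100258 0.29018987] [-0.964  0.433  0.777  1.64  -0.321  1.201 -1.513]
[[-0.     0.173 -0.985]
 [-0.    -0.985 -0.173]
 [-1.     0.     0.   ]]
cam [0.66505184 0.20336103 0.43069044] [-0.26 -0.05 -0.96]
stand [249. 175.] [0.5651 0.1894 0.    ] 0.82
prong [251. 173.] [0.6029 0.193  0.157 ] 0.86
prong_tip [264. 137.] [0.6417 0.1902 0.203 ] 0.66
prong [198. 182.] [0.6157 0.189  0.157 ] 0.64
prong_tip [193. 169.] [0.6527 0.2006 0.203 ] 0.5
```

View pics/w1.png

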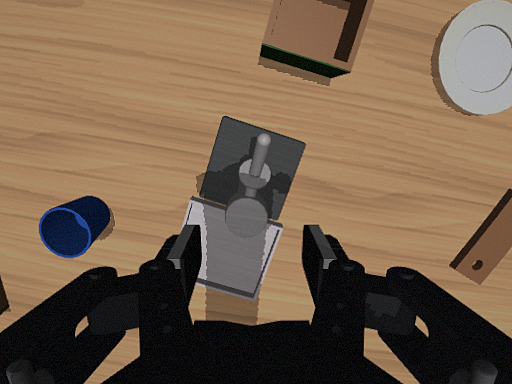

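```bash
python3 - <<'E'
from bench import *
from h import *
o=r.get_obs()
f=wcam(grab_frame("wrist"),o)
print(px2w(f,(246,216),.158),px2w(f,(263,139),.203),px2w(f,(254,173),.157))
# tray/base corners
for uv,z in [((225,117),.012),((305,144),.012),((281,227),.018),((192,198),.018),((182,276),.018),((253,298),.018)]: print(px2w(f,uv,z)[:2].round(4))
E
```

```text
[0.56207865 0.18998234 0.158     ] [0.64053904 0.19015314 0.203     ] [0.6039107  0.18990171 0.157     ]
[0.6398 0.2344]
[0.6234 0.122 ]
[0.5014 0.1309]
[0.5223 0.2624]
[0.396  0.2624]
[0.3772 0.1494]
```

```bash
python3 - <<'E'
from bench import *
from h import *
o=pose(r.get_obs())
print(cmd([.631,.19,.29],down(np.pi),o),cmd([.631,.19,.168],down(np.pi),o))
E
```

```text
(array([  0.4,   6.1, -30.9]), array([ 1.757e-01, -1.000e-04,  3.000e-04])) (array([122.4,   6.2, -30.9]), array([ 1.757e-01, -1.000e-04,  3.000e-04]))
```

Request:
apply_moves(commands=[[44, 0, 6, -31, 0.12, 0, 0], [44, 0, 6, -31, 0.176, 0, 0], [44, 0, 6, -31, 0.176, 0, 0], [44, 30, 6, -31, 0.176, 0, 0], [44, 60, 6, -31, 0.176, 0, 0], [44, 90, 6, -31, 0.176, 0, 0], [44, 122, 6, -31, 0.176, 0, 0], [44, 122, 6, -31, 0.176, 0, 0], [24, 122, 6, -31, 0.176, 0, 0], [24, 122, 6, -31, 0.176, 0, 0]])

```text
clock: 5.25
tcp_pos: [0.6322, 0.1903, 0.1704]
orientation: [-2.224, -0.0, 2.217]
contact_force: [0.6, 0.5, 0.1]
grip_width: 0.0239
```

```bash
python3 - <<'E'
from bench import *
from h import *
ob=r.get_obs();print(ob["joints"].round(2),ob["contact_force"])
o=pose(ob)
f=grab_frame("wrist");cv2.imwrite("pics/w2.png",f["pixels"][:,:,::-1])
ax=np.array([.561,.190])
for k in range(1,25):
    d=np.deg2rad(171.8*k/24)
    s,t=cmd([*(ax+.07*np.array([np.cos(d),np.sin(d)])),.168],down(np.pi+d),o)
    print(k,s.round(),t.round(3))
E
```

```text
[-0.89  0.61  0.73  1.69 -0.47  1.02 -1.56] [0.56495391 0.46016702 0.11840396]
1 [ 2. -8.  2.] [-0.126 -0.003  0.001]
2 [  2. -17.   3.] [-0.25  -0.003  0.001]
3 [  2. -25.   6.] [-0.376 -0.003  0.   ]
4 [  2. -33.  10.] [-0.5   -0.003  0.   ]
5 [  2. -41.  14.] [-0.625 -0.003  0.   ]
6 [  2. -47.  20.] [-0.75  -0.003 -0.   ]
7 [  2. -53.  26.] [-0.875 -0.003 -0.   ]
8 [  2. -59.  33.] [-1.    -0.003 -0.   ]
9 [  2. -63.  41.] [-1.125e+00 -3.000e-03 -1.000e-03]
10 [  2. -66.  49.] [-1.25e+00 -3.00e-03 -1.00e-03]
11 [  2. -68.  58.] [-1.375e+00 -3.000e-03 -1.000e-03]
12 [  2. -70.  66.] [-1.5e+00 -3.0e-03 -1.0e-03]
13 [  2. -70.  75.] [-1.625 -0.003 -0.002]
14 [  2. -69.  84.] [-1.75  -0.003 -0.002]
15 [  2. -66.  92.] [-1.875 -0.003 -0.002]
16 [  2. -63. 100.] [-2.    -0.003 -0.002]
17 [  2. -59. 108.] [-2.125e+00 -3.000e-03 -2.000e-03]
18 [  2. -54. 115.] [-2.25  -0.003 -0.003]
19 [  2. -48. 122.] [-2.374 -0.003 -0.003]
20 [  2. -42. 127.] [-2.499e+00 -2.000e-03 -3.000e-03]
21 [  2. -34. 132.] [-2.624e+00 -2.000e-03 -3.000e-03]
22 [  2. -26. 136.] [-2.749e+00 -2.000e-03 -4.000e-03]
23 [  2. -18. 139.] [-2.874e+00 -2.000e-03 -4.000e-03]
24 [  2. -10. 140.] [-2.999e+00 -2.000e-03 -4.000e-03]
```

View pics/w2.png

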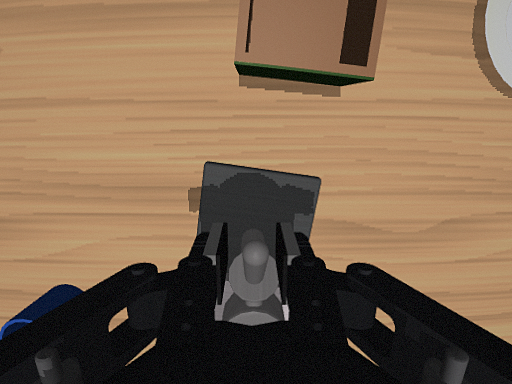

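The picture shows the prong (tip ≈ (256,240)) centred between the two pads (217 and 290).

Request:
apply_moves(commands=[[24, 2, -8, 2, -0.125, 0, 0], [24, 2, -17, 3, -0.25, 0, 0], [24, 2, -25, 6, -0.375, 0, 0], [24, 2, -33, 10, -0.5, 0, 0], [24, 2, -41, 14, -0.625, 0, 0], [24, 2, -47, 20, -0.75, 0, 0], [24, 2, -53, 26, -0.875, 0, 0], [24, 2, -59, 33, -1.0, 0, 0], [24, 2, -63, 41, -1.125, 0, 0], [24, 2, -66, 49, -1.25, 0, 0], [24, 2, -68, 58, -1.375, 0, 0], [24, 2, -70, 66, -1.5, 0, 0], [24, 2, -70, 66, -1.5, 0, 0]])

```text
clock: 6.6
tcp_pos: [0.5655, 0.2607, 0.1682]
orientation: [1.263, 1.175, -1.258]
contact_force: [-0.3, 0.3, -0.1]
grip_width: 0.0237
```

```bash
python3 - <<'E'
from bench import *
from h import *
ob=r.get_obs();print(ob["joints"].round(2),ob["contact_force"],ob["tcp_pos"])
o=pose(ob)
f=grab_frame("wrist");cv2.imwrite("pics/w3.png",f["pixels"][:,:,::-1])
ax=np.array([.561,.190])
for k in range(13,25):
    d=np.deg2rad(171.8*k/24)
    s,t=cmd([*(ax+.07*np.array([np.cos(d),np.sin(d)])),.168],down(np.pi+d),o)
    print(k,s.round(),t.round(3))
E
```

```text
[-0.8   0.47  0.36  1.77 -0.2   0.93 -0.43] [-0.25660735  0.25921717 -0.10485068] [0.5655155  0.26069311 0.1681794 ]
13 [ 0. -8.  1.] [-0.124 -0.002 -0.002]
14 [  0. -17.   3.] [-0.249 -0.002 -0.002]
15 [  0. -25.   6.] [-0.374 -0.002 -0.002]
16 [  0. -33.   9.] [-0.499 -0.002 -0.002]
17 [  0. -40.  14.] [-0.624 -0.001 -0.003]
18 [  0. -47.  20.] [-0.748 -0.001 -0.003]
19 [  0. -53.  26.] [-0.874 -0.001 -0.003]
20 [ -0. -58.  33.] [-0.998 -0.001 -0.003]
21 [ -0. -63.  40.] [-1.123e+00 -1.000e-03 -3.000e-03]
22 [ -0. -66.  49.] [-1.248 -0.    -0.003]
23 [ -0. -68.  57.] [-1.373 -0.    -0.003]
24 [ -0. -69.  66.] [-1.498 -0.    -0.003]
```

View pics/w3.png

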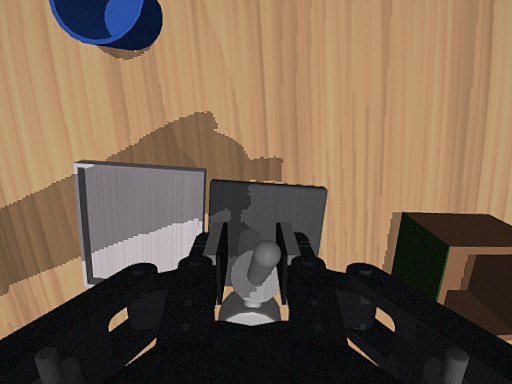

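The prong (tip ≈ (266,255)) trails against the right-hand pad and turns with the tool. I'll go on with the rest of the turn and close lightly at the end to centre it.

Request:
apply_moves(commands=[[24, 0, -8, 1, -0.125, 0, 0], [24, 0, -17, 3, -0.25, 0, 0], [24, 0, -25, 6, -0.375, 0, 0], [24, 0, -33, 9, -0.5, 0, 0], [24, 0, -40, 14, -0.625, 0, 0], [24, 0, -47, 20, -0.75, 0, 0], [24, 0, -53, 26, -0.875, 0, 0], [24, 0, -58, 33, -1.0, 0, 0], [24, 0, -63, 40, -1.125, 0, 0], [24, 0, -66, 49, -1.25, 0, 0], [24, 0, -68, 57, -1.375, 0, 0], [24, 0, -69, 66, -1.5, 0, 0], [24, 0, -69, 66, -1.5, 0, 0], [8, 0, -69, 66, -1.5, 0, 0], [8, 0, -69, 66, -1.5, 0, 0], [8, 0, -69, 66, -1.5, 0, 0], [44, 0, -69, 66, -1.5, 0, 0], [44, 0, -69, 66, -1.5, 0, 0], [44, 0, -69, 66, -1.5, 0, 0]], force=20)

```text
clock: 8.55
tcp_pos: [0.4913, 0.1994, 0.1659]
orientation: [0.112, 1.568, -0.113]
contact_force: [-0.3, 0.3, 0.7]
grip_width: 0.0432
```

```bash
python3 - <<'E'
from bench import *
from h import *
ob=r.get_obs();print(ob["joints"].round(2),ob["contact_force"],ob["tcp_pos"]);print(pose(ob)[1].round(3))
f=grab_frame("wrist");cv2.imwrite("pics/w4.png",f["pixels"][:,:,::-1])
E
```

```text
[-0.53  0.32  0.03  1.97 -0.01  0.86  0.94] [-0.31652476  0.31890957  0.66678474] [0.49129819 0.19941889 0.16594357]
[[-0.001  0.143  0.99 ]
 [-0.     0.99  -0.143]
 [-1.    -0.    -0.001]]
```

View pics/w4.png

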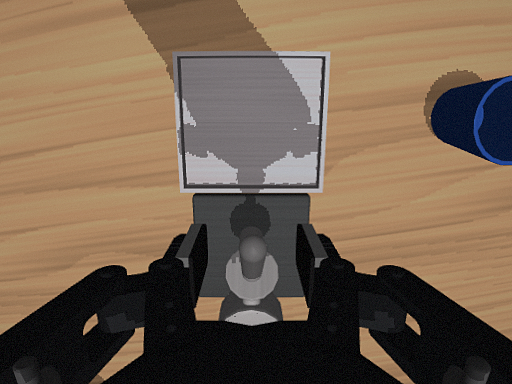

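The prong points down the middle of the tray: tip ≈ (252,245), tray's middle line ≈ col 251. Next I lift off and go to look over the near panel.

```bash
python3 - <<'E'
from bench import *
from h import *
o=pose(r.get_obs())
for y in (-8.2,-100,-200): print(cmd([.52,-.19,.33],down(np.deg2rad(y)),o))
E
```

```text
(array([-163.9, -381.4,   83.8]), array([ 0.0002, -0.0005,  0.0003]))
(array([-163.9, -381.4,   83.8]), array([ 1.6024e+00, -1.0000e-04,  7.0000e-04]))
(array([-163.9, -381.4,   83.8]), array([-2.9355e+00, -6.0000e-04, -7.0000e-04]))
```

Request:
apply_moves(commands=[[60, -30, 0, 0, 0, 0, 0], [60, -70, 0, 0, 0, 0, 0], [60, -110, 0, 0, 0, 0, 0], [85, -150, -20, 10, 0.14, 0, 0], [85, -164, -60, 16, 0.28, 0, 0], [85, -164, -100, 24, 0.42, 0, 0], [85, -164, -140, 32, 0.56, 0, 0], [85, -164, -180, 40, 0.7, 0, 0], [85, -164, -220, 48, 0.84, 0, 0], [85, -164, -260, 56, 0.98, 0, 0], [85, -164, -300, 64, 1.12, 0, 0], [85, -164, -340, 74, 1.26, 0, 0], [85, -164, -381, 84, 1.4, 0, 0], [85, -164, -381, 84, 1.54, 0, 0], [85, -164, -381, 84, 1.68, 0, 0], [85, -164, -381, 84, 1.82, 0, 0], [85, -164, -381, 84, 1.96, 0, 0], [85, -164, -381, 84, 2.1, 0, 0], [85, -164, -381, 84, 2.24, 0, 0]])

```text
clock: 10.5
tcp_pos: [0.5203, -0.1896, 0.3301]
orientation: [1.781, 0.704, -1.782]
contact_force: [0.2, -0.3, 0.2]
grip_width: 0.0848
```

```bash
python3 - <<'E'
from bench import *
from h import *
ob=r.get_obs();print(ob["joints"].round(3),ob["tcp_pos"])
o=pose(ob)
print(cmd([.52,-.19,.33],down(np.deg2rad(-200)),o))
f=grab_frame("top");cv2.imwrite("pics/t2.png",cv2.resize(f["pixels"][120:280,120:380,::-1],None,fx=3,fy=3))
E
```

```text
[-0.25   0.209  0.581  1.752 -0.121  1.218 -0.454] [ 0.52032884 -0.18959185  0.33005877]
(array([0.1, 0.1, 0.5]), array([1.1019e+00, 4.0000e-04, 2.0000e-04]))
```

View pics/t2.png

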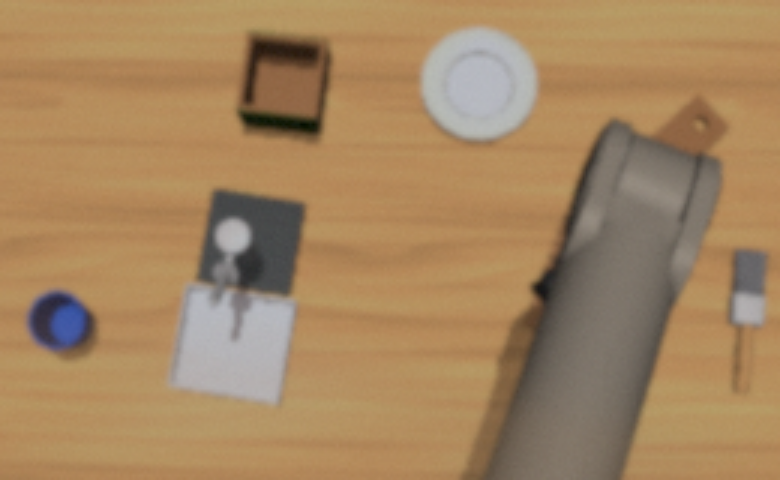

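The top view confirms it: prong tip (217,300) lies over the tray, the bystanders have not moved.

Request:
apply_moves(commands=[[85, 0, 0, 0, 0.14, 0, 0], [85, 0, 0, 0, 0.28, 0, 0], [85, 0, 0, 0, 0.42, 0, 0], [85, 0, 0, 0, 0.56, 0, 0], [85, 0, 0, 0, 0.7, 0, 0], [85, 0, 0, 0, 0.84, 0, 0], [85, 0, 0, 0, 0.98, 0, 0], [85, 0, 0, 0, 1.1, 0, 0], [85, 0, 0, 0, 1.1, 0, 0]])

```text
clock: 11.45
tcp_pos: [0.5204, -0.1895, 0.3301]
orientation: [-2.037, 0.35, 2.037]
contact_force: [0.2, -0.6, 0.5]
grip_width: 0.0853
```

```bash
python3 - <<'E'
from bench import *
from h import *
ob=r.get_obs();print(ob["joints"].round(3),ob["tcp_pos"])
f=wcam(grab_frame("wrist"),ob);cv2.imwrite("pics/w5.png",f["pixels"][:,:,::-1])
for l,z in [("panel",0),("panel_hole",.0075)]:
    for d in pinpoint(l,"wrist"):
        uv=np.array(d["point"])*[512,384];print(l,uv.round(),px2w(f,uv,z).round(4),round(d["confidence"],2))
for d in cut_out("panel","wrist"):
    c=max(cv2.findContours(d["pixels"].astype(np.uint8),cv2.RETR_EXTERNAL,cv2.CHAIN_APPROX_NONE)[0],key=cv2.contourArea)
    w=np.array([px2w(f,p,0.015)[:2] for p in c[:,0].astype(float)])*1000
    print(d["confidence"],cv2.minAreaRect(w.astype(np.float32)))
    print(w2px(f,[[*(q/1000),.015] for q in cv2.boxPoints(cv2.minAreaRect(w.astype(np.float32)))]).round())
E
```

```text
[-0.385  0.228  0.753  1.759 -0.165  1.22  -1.498] [ 0.52041131 -0.18949729  0.33006132]
panel [261. 132.] [ 0.5364 -0.2106  0.    ] 0.63
panel [416. 118.] [ 0.4792 -0.4397  0.    ] 0.24
panel_hole [263. 166.] [ 0.4878 -0.1968  0.0075] 0.69
0.87 ((533.238037109375, -209.49075317382812), (61.086605072021484, 149.1588592529297), 69.25012969970703)
[[280. 185.]
 [285.  83.]
 [242.  82.]
 [240. 184.]]
0.78 ((671.1192016601562, -314.3372802734375), (59.78354263305664, 71.2274398803711), 41.701324462890625)
[[307.  49.]
 [334.   1.]
 [296. -22.]
 [270.  26.]]
```

View pics/w5.png

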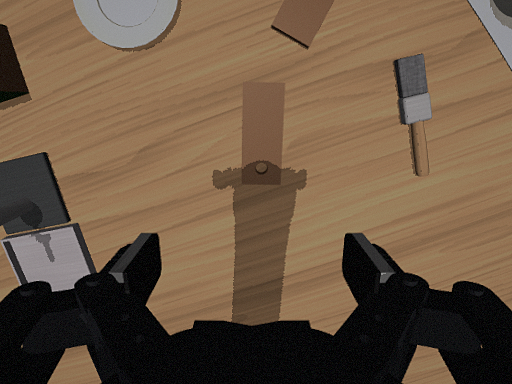

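Look-alikes: board A at wrist (262,133), the near one with its hole at (262,167), and board B at (305,15), further off. A is nearest to the base, so I choose A; the picture already shows it close and clean.

```bash
cat >> h.py <<'E'
def lean(hy,l,up=0.):
    """tool whose z is along heading hy; tool x = down*cos l - h*sin l"""
    h=np.array([np.cos(hy),np.sin(hy),0]);u=np.array([0,0,1.])
    x=-u*np.cos(l)-h*np.sin(l);z=h*np.cos(l)-u*np.sin(l)
    return np.stack([x,np.cross(z,x),z],1)
E
python3 - <<'E'
from bench import *
from h import *
o=pose(r.get_obs())
Rm=lean(np.deg2rad(159.3),np.deg2rad(22))
for z in (.1,.04,.002):
    x=Rm[:,0]; b=-(z-.002)/x[2]
    P=np.array([.5649,-.2212,.002])
    print(cmd(P-x*(z-.002)/np.cos(np.deg2rad(22)),Rm,o))
E
```

```text
(array([230.2,  14.2, -12.9]), array([0.023 , 0.3841, 0.0045]))
(array([290.2,  14.7, -37.1]), array([0.023 , 0.3841, 0.0045]))
(array([328.2,  15.1, -52.5]), array([0.023 , 0.3841, 0.0045]))
```

Request:
apply_moves(commands=[[84, 40, 14, -13, 0.023, 0.1, 0.004], [84, 80, 14, -13, 0.023, 0.2, 0.004], [84, 120, 14, -13, 0.023, 0.3, 0.004], [84, 160, 14, -13, 0.023, 0.384, 0.004], [84, 200, 14, -13, 0.023, 0.384, 0.004], [84, 230, 14, -13, 0.023, 0.384, 0.004], [84, 230, 14, -13, 0.023, 0.384, 0.004]])

```text
clock: 12.35
tcp_pos: [0.5251, -0.2066, 0.0966]
orientation: [-2.402, 0.442, 1.633]
contact_force: [-0.7, -0.5, 0.3]
grip_width: 0.0837
```

```bash
python3 - <<'E'
from bench import *
from h import *
ob=r.get_obs();print(ob["joints"].round(3),ob["tcp_pos"]);o=pose(ob)
f=wcam(grab_frame("wrist"),ob)
cv2.imwrite("pics/w6.png",f["pixels"][:,:,::-1])
Rm=lean(np.deg2rad(159.3),np.deg2rad(22))
print(o[1].round(3),Rm.round(3),cmd([.5649,-.2212,.002],Rm,o))
# overlay board
h=np.array([np.cos(np.deg2rad(159.3)),np.sin(np.deg2rad(159.3))]);n=np.array([-h[1],h[0]]);c=np.array([.5335,-.2094])
print(w2px(f,[[*(c+a*h+b*n),.015] for a,b in ((.075,.03),(.075,-.03),(-.075,-.03),(-.075,.03),(.05,0))]).round())
E
```

```text
[-0.112  0.368  0.417  2.244 -0.527  0.209 -1.185] [ 0.52512195 -0.20655424  0.09660807]
[[ 0.344 -0.355 -0.869]
 [-0.131 -0.935  0.33 ]
 [-0.93   0.001 -0.368]] [[ 0.35  -0.353 -0.867]
 [-0.132 -0.935  0.328]
 [-0.927  0.    -0.375]] (array([103.6,  -0.5,  -4.6]), array([-0.0017,  0.0073, -0.0012]))
[[292. 321.]
 [212. 321.]
 [214. 125.]
 [290. 125.]
 [252. 288.]]
```

View pics/w6.png

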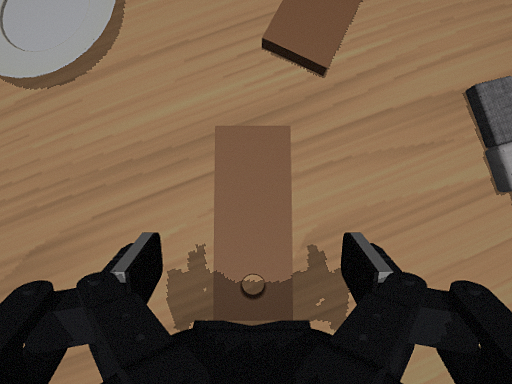

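```bash
cat > fk.py <<'E'
import numpy as np
from scipy.optimize import least_squares
from scipy.spatial.transform import Rotation as R
D=[([-1.41210683,0.47781608,0.02233107,1.5564339,-0.01151524,1.10933453,-0.08314263],[0.17780212,0.6505434,0.23032226]),
([-0.964,0.433,0.777,1.64,-0.321,1.201,-1.513],[0.59939582,0.19100258,0.29018987]),
([-0.8,0.47,0.36,1.77,-0.2,0.93,-0.43],[0.5655155,0.26069311,0.1681794]),
([-0.53,0.32,0.03,1.97,-0.01,0.86,0.94],[0.49129819,0.19941889,0.16594357]),
([-0.25,0.209,0.581,1.752,-0.121,1.218,-0.454],[0.52032884,-0.18959185,0.33005877]),
([-0.385,0.228,0.753,1.759,-0.165,1.22,-1.498],[0.52041131,-0.18949729,0.33006132]),
([-0.112,0.368,0.417,2.244,-0.527,0.209,-1.185],[0.52512195,-0.20655424,0.09660807])]
def fk(q,P,s):
    h,L1,L2,L3,c,c7=P
    M=R.from_euler('Z',s[0]*q[0]+c);p=np.array([0,0,h])
    M=M*R.from_euler('YZ',[s[1]*q[1],s[2]*q[2]]);p=p+M.apply([0,0,L1])
    M=M*R.from_euler('YZ',[s[3]*q[3],s[4]*q[4]]);p=p+M.apply([0,0,L2])
    M=M*R.from_euler('YZ',[s[5]*q[5],s[6]*q[6]+c7]);p=p+M.apply([0,0,L3])
    return p,M
if __name__=="__main__":
    import itertools
    best=[]
    for s0,s2,s4 in itertools.product((1,-1),repeat=3):
        s=[s0,1,s2,1,s4,1,1]
        for c in (0,1.5,3,-1.5):
            o=least_squares(lambda P:np.concatenate([fk(q,P,s)[0]-p for q,p in D]),[.36,.5,.5,.35,c,0])
            best.append((o.cost,s,o.x.round(4)))
    best.sort(key=lambda b:b[0])
    for b in best[:4]:print(b)
E
python3 fk.py
```

```text
(np.float64(0.000204764112683333), [-1, 1, -1, 1, -1, 1, 1], array([ 0.3225,  0.5401,  0.4851,  0.3504, -0.097 ,  5.1963]))
(np.float64(0.000204764112683333), [-1, 1, -1, 1, -1, 1, 1], array([ 0.3225,  0.5401,  0.4851,  0.3504, -0.097 , 43.5218]))
(np.float64(0.00020476411268333423), [-1, 1, -1, 1, -1, 1, 1], array([ 0.3225,  0.5401,  0.4851,  0.3504, -0.097 ,  2.4073]))
(np.float64(0.003910156366525832), [-1, 1, -1, 1, 1, 1, 1], array([ -0.0484,   0.6846,   0.4412,   0.1411,  -0.0765, -14.5958]))
```

```bash
cat > ik.py <<'E'
from fk import *
from h import lean
s=[-1,1,-1,1,-1,1,1]
def fk2(q,P):
    h,L1,L2,L3,c,e1,e2,e3=P
    M=R.from_euler('Z',-q[0]+c);p=np.array([0,0,h])+M.apply([e3,0,0])
    M=M*R.from_euler('YZ',[q[1],-q[2]]);p=p+M.apply([e1,0,L1])
    M=M*R.from_euler('YZ',[q[3],-q[4]]);p=p+M.apply([e2,0,L2])
    M=M*R.from_euler('Y',q[5]);p=p+M.apply([0,0,L3]);return p,M.as_matrix()[:,2]
o=least_squares(lambda P:np.concatenate([fk2(q,P)[0]-p for q,p in D]+[.05*P[5:]]),[.36,.5,.5,.35,0,0,0,0])
P=o.x
if __name__=="__main__": print(P.round(3),[(1000*np.linalg.norm(fk2(q,P)[0]-p)).round(1) for q,p in D])
lo=np.array([-2.96,-.34,-1.41,.24,-1.37,.17]);hi=np.array([2.96,2.1,1.46,2.44,4.51,1.92])
def ik(p,x):
    best=None
    for q3 in (-.9,-.4,0,.4,.9):
      for q1 in (-.5,0.,.3):
        f=lambda q:np.concatenate([(fk2(q,P)[0]-p)*10,fk2(q,P)[1]-x,1e-3*q[[2,4]]])
        b=least_squares(f,np.clip([q1,.3,q3,2,0,.6],lo+.01,hi-.01),bounds=(lo+.02,hi-.02))
        if best is None or b.cost<best.cost:best=b
    q=best.x;return (1000*np.linalg.norm(fk2(q,P)[0]-p)).round(1),np.rad2deg(np.arccos(min(1,fk2(q,P)[1]@x))).round(1),q.round(2)
if __name__=="__main__":
    for l in (0,5,10,15,22):
        Rm=lean(np.deg2rad(159.3),np.deg2rad(l));print("g",l,ik(np.array([.565,-.221,.005]),Rm[:,0]))
    for t in (15,20,25,30,35,40):
        Rm=lean(np.deg2rad(-8.2),np.deg2rad(-t))
        # contact point: 80 along outward, 30 above
        out=-np.array([np.cos(np.deg2rad(-8.2)),np.sin(np.deg2rad(-8.2)),0]);u=np.array([0,0,1])
        a=np.deg2rad(40);px=out*np.cos(a)-u*np.sin(a);pz=out*np.sin(a)+u*np.cos(a)
        for zz in (.0075,.075):
          g=np.array([.561,.19,.157])+out*.045+pz*zz+px*.08
          print(t,zz,(g+Rm[:,0]*.01).round(3),ik(g+Rm[:,0]*.01,Rm[:,0]))
E
python3 ik.py
```

```text
[ 0.342  0.525  0.482  0.351 -0.1    0.003  0.006  0.009] [np.float64(9.2), np.float64(10.6), np.float64(2.7), np.float64(9.8), np.float64(4.7), np.float64(4.5), np.float64(4.4)]
g 0 (np.float64(0.0), np.float64(0.0), array([ 0.27,  0.66, -0.  ,  1.86,  0.  ,  0.61]))
g 5 (np.float64(0.0), np.float64(0.0), array([ 0.27,  0.63, -0.  ,  1.94, -0.  ,  0.48]))
g 10 (np.float64(0.0), np.float64(0.0), array([ 0.28,  0.61, -0.  ,  2.01, -0.  ,  0.35]))
g 15 (np.float64(0.0), np.float64(0.0), array([ 0.28,  0.59, -0.01,  2.08, -0.  ,  0.21]))
g 22 (np.float64(0.0), np.float64(0.0), array([ 0.56,  0.61, -0.36,  2.19,  1.65,  0.19]))
15 0.0075 [0.454 0.205 0.102] (np.float64(0.0), np.float64(0.0), array([-0.83,  0.29,  0.21,  2.26,  0.27,  0.4 ]))
15 0.075 [0.411 0.212 0.153] (np.float64(0.0), np.float64(0.0), array([-0.8 ,  0.13,  0.09,  2.3 ,  0.33,  0.54]))
20 0.0075 [0.454 0.205 0.102] (np.float64(0.0), np.float64(0.0), array([-1.04,  0.3 ,  0.39,  2.31,  0.38,  0.31]))
20 0.075 [0.411 0.212 0.154] (np.float64(0.0), np.float64(0.0), array([-0.89,  0.12,  0.13,  2.35,  0.52,  0.49]))
25 0.0
[... 217 characters left out ...]
0.46]))
30 0.0075 [0.456 0.205 0.103] (np.float64(0.0), np.float64(0.0), array([-1.35,  0.35,  0.63,  2.41,  1.16,  0.19]))
30 0.075 [0.413 0.211 0.154] (np.float64(0.1), np.float64(0.2), array([-2.03,  0.42,  1.35,  2.42, -0.13,  0.25]))
35 0.0075 [0.457 0.205 0.103] (np.float64(1.1), np.float64(2.2), array([ 0.22,  0.89, -1.39,  2.42,  1.69,  1.33]))
35 0.075 [0.414 0.211 0.155] (np.float64(1.5), np.float64(3.1), array([-2.08,  0.5 ,  1.36,  2.42, -0.11,  0.25]))
40 0.0075 [0.457 0.205 0.104] (np.float64(2.2), np.float64(4.8), array([-1.65,  0.52,  0.86,  2.42,  1.37,  0.19]))
40 0.075 [0.414 0.211 0.155] (np.float64(2.8), np.float64(5.7), array([-2.12,  0.6 ,  1.36,  2.42, -0.09,  0.24]))
```

```bash
python3 - <<'E'
from ik import *
from bench import r
from h import *
l=np.deg2rad(14);Rm=lean(np.deg2rad(159.3),l)
Pg=np.array([.5564,-.2181,.0])
print(ik(Pg,Rm[:,0]))
out=-np.array([np.cos(np.deg2rad(-8.2)),np.sin(np.deg2rad(-8.2)),0]);u=np.array([0,0,1])
a=np.deg2rad(40);px=out*np.cos(a)-u*np.sin(a);pz=out*np.sin(a)+u*np.cos(a)
for t in (15,18,21):
  Rt=lean(np.deg2rad(-8.2),np.deg2rad(-t))
  for zz in (.0075,.075):
    g=np.array([.561,.19,.157])+out*.045+pz*zz+px*.072+Rt[:,0]*.01
    print(t,zz,g.round(3),ik(g,Rt[:,0]))
o=pose(r.get_obs())
print(cmd(Pg-.06*Rm[:,0],Rm,o),cmd(Pg,Rm,o))
E
```

```text
(np.float64(0.0), np.float64(0.0), array([ 0.28,  0.59, -0.01,  2.09, -0.  ,  0.22]))
15 0.0075 [0.46  0.205 0.107] (np.float64(0.0), np.float64(0.0), array([-0.81,  0.29,  0.19,  2.25,  0.27,  0.41]))
15 0.075 [0.417 0.211 0.159] (np.float64(0.0), np.float64(0.0), array([-0.78,  0.13,  0.08,  2.28,  0.32,  0.55]))
18 0.0075 [0.46  0.205 0.107] (np.float64(0.0), np.float64(0.0), array([-0.91,  0.29,  0.28,  2.28,  0.34,  0.36]))
18 0.075 [0.417 0.211 0.159] (np.float64(0.0), np.float64(0.0), array([-0.83,  0.12,  0.11,  2.31,  0.42,  0.52]))
21 0.0075 [0.461 0.204 0.107] (np.float64(0.0), np.float64(0.0), array([-1.06,  0.3 ,  0.42,  2.31,  0.41,  0.3 ]))
21 0.075 [0.418 0.211 0.159] (np.float64(0.0), np.float64(0.0), array([-0.89,  0.11,  0.13,  2.34,  0.55,  0.49]))
(array([44.2, -0.6, -0.5]), array([-0.0028, -0.1361, -0.0012])) (array([103.6,  -0.7,   7.6]), array([-0.0028, -0.1361, -0.0012]))
```

Request:
apply_moves(commands=[[84, 44, -1, -1, -0.003, -0.136, 0], [84, 44, -1, -1, -0.003, -0.136, 0], [84, 44, -1, -1, -0.003, -0.136, 0], [84, 44, -1, -1, -0.003, -0.136, 0]])

```text
clock: 12.8
tcp_pos: [0.5456, -0.2129, 0.062]
orientation: [-2.285, 0.418, 1.772]
contact_force: [-0.1, 0.3, 0.4]
grip_width: 0.0838
```

```bash
python3 - <<'E'
from bench import r
from h import *
l=np.deg2rad(14);Rm=lean(np.deg2rad(159.3),l)
Pg=np.array([.5564,-.2181,.0]);ob=r.get_obs();o=pose(ob);print(ob["joints"].round(3))
print(cmd(Pg,Rm,o))
E
```

```text
[-0.092  0.494  0.428  2.121 -0.522  0.353 -1.195]
(array([63.1,  1. ,  3.8]), array([ 0.0001, -0.0073, -0.0005]))
```

Request:
apply_moves(commands=[[84, 20, 1, 4, 0, -0.007, 0], [84, 40, 1, 4, 0, -0.007, 0], [84, 55, 1, 4, 0, -0.007, 0], [84, 60, 1, 4, 0, -0.007, 0], [84, 62, 1, 4, 0, -0.007, 0], [84, 62, 1, 4, 0, -0.007, 0]])

```text
clock: 13.4
tcp_pos: [0.5554, -0.2176, 0.0004]
orientation: [-2.276, 0.416, 1.78]
contact_force: [-0.9, -0.1, -0.2]
grip_width: 0.0839
```

```bash
python3 - <<'E'
from bench import *
from h import *
ob=r.get_obs();print(ob["joints"].round(3),ob["contact_force"])
f=grab_frame("wrist");cv2.imwrite("pics/w7.png",f["pixels"][:,:,::-1])
E
```

```text
[ 0.021  0.609  0.296  2.1   -0.597  0.25  -1.122] [-0.90203531 -0.06754321 -0.22973847]
```

View pics/w7.png

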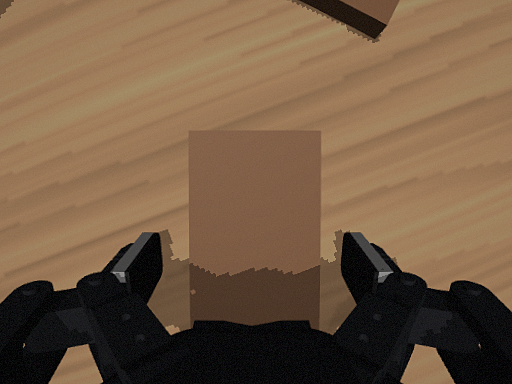

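The board sits centred (cols 190–322) between the open pads (160, 343). I close and lift.

Request:
apply_moves(commands=[[70, 0, 0, 0, 0, 0, 0], [50, 0, 0, 0, 0, 0, 0], [50, 0, 0, 0, 0, 0, 0], [50, 0, 0, 0, 0, 0, 0], [50, 0, 0, 0, 0, 0, 0], [50, 0, 0, 0, 0, 0, 0]], force=80)

```text
clock: 14.05
tcp_pos: [0.5551, -0.2175, 0.0]
orientation: [-2.275, 0.415, 1.782]
contact_force: [-5.0, 1.8, 12.4]
grip_width: 0.0576
```

Request:
apply_moves(commands=[[50, -10, 0, 0, 0, 0, 0], [50, -30, 0, 0, 0, 0, 0], [50, -60, 0, 0, 0, 0, 0], [50, -90, 0, 0, 0, 0, 0], [50, -120, 0, 0, 0, 0, 0], [50, -150, 0, 0, 0, 0, 0], [50, -150, 0, 0, 0, 0, 0]])

```text
clock: 14.75
tcp_pos: [0.5226, -0.2051, 0.148]
orientation: [-2.278, 0.416, 1.776]
contact_force: [0.9, -0.2, -1.7]
grip_width: 0.0579
```

```bash
python3 - <<'E'
from bench import *
from h import *
ob=r.get_obs();print(ob["joints"].round(3),ob["tcp_pos"],ob["contact_force"],ob["moment"]);o=pose(ob);print(o[1].round(3))
f=wcam(grab_frame("wrist"),ob);cv2.imwrite("pics/w8.png",f["pixels"][:,:,::-1])
s=grab_frame("scene");cv2.imwrite("pics/s8.png",cv2.resize(s["pixels"][130:330,100:360,::-1],None,fx=3,fy=3))
E
```

```text
[-0.28   0.328  0.636  2.128 -0.366  0.525 -1.329] [ 0.52256236 -0.20512412  0.14802554] [ 0.92373945 -0.19370889 -1.72761376] [ 0.10066252  0.26305771 -0.0335199 ]
[[ 0.228 -0.354 -0.907]
 [-0.085 -0.935  0.344]
 [-0.97  -0.001 -0.244]]
```

View pics/w8.png

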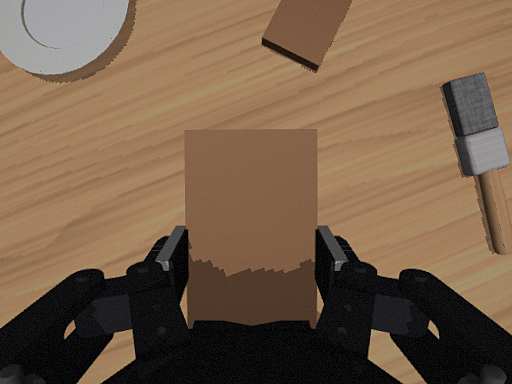

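View pics/s8.png

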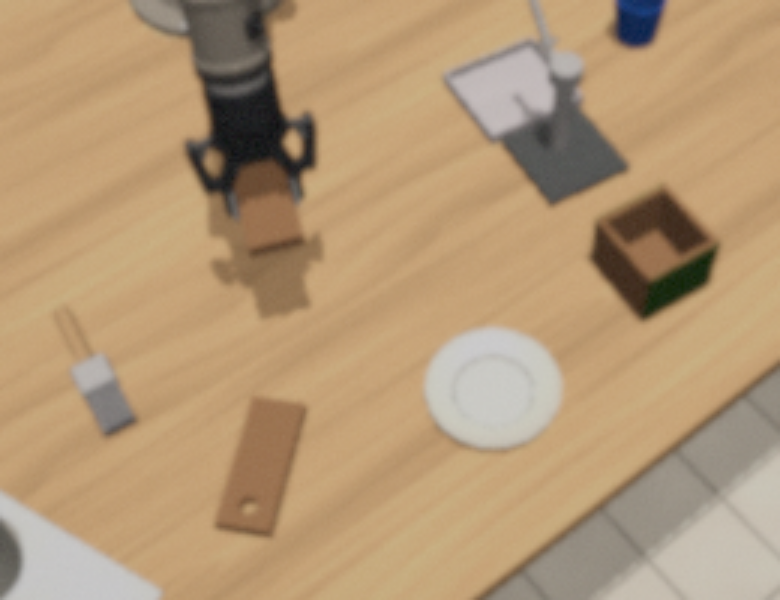

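```bash
cat > goal.py <<'E'
from h import *
G=pose(dict(tcp_pos=np.array([.5551,-.2175,.0]),orientation=np.array([-2.275,.415,1.782])))
hd=np.deg2rad(159.3);h=np.array([np.cos(hd),np.sin(hd),0]);c=np.array([.5335,-.2094,.0075])
inT=lambda p:G[1].T@(p-G[0])
holeT=inT(c+.05*h);holeT[1]=0
bxT=G[1].T@h;bzT=G[1].T@np.array([0,0,1.])
ax=np.array([.561,.19,0]);yaw=np.deg2rad(-8.2)
out=-np.array([np.cos(yaw),np.sin(yaw),0]);u=np.array([0,0,1.]);a=np.deg2rad(40)
px=out*np.cos(a)-u*np.sin(a);pz=out*np.sin(a)+u*np.cos(a)
prong=ax+out*.045+u*.157
def tcp_for(zz,t,dx=0,dy=0,dup=0):
    Rt=lean(yaw,-np.deg2rad(t));hp=prong+pz*zz+px*dx+u*dup+np.cross(pz,px)*dy
    return hp-Rt@holeT,Rt
E
python3 - <<'E'
from goal import *
from bench import *
from ik import ik
print(holeT,bxT.round(3),np.rad2deg(np.arctan2(-bzT[2],-bzT[0])))
ob=r.get_obs();f=wcam(grab_frame("wrist"),ob);p,Rm=pose(ob)
n=np.array([0,1,0])
fe=holeT-bxT*.125+bzT*.0075
print(w2px(f,[p+Rm@(fe+s*n) for s in (.03,-.03)]).round(1), w2px(f,[p+Rm@(holeT-bxT*.125-bzT*.0075+s*n) for s in (.03,-.03)]).round(1))
for t in (18,21,24):
  for zz,dup in ((.0075,0),(.04,0),(.073,0),(.073,.05),(.073,.09)):
    q,Rt=tcp_for(zz,t,dup=dup);print(t,zz,dup,q.round(3),ik(q,Rt[:,0]))
E
```

```text
[-0.02477841  0.          0.06914711] [-0.239 -0.     0.971] 13.854304330241593
[[320.7 129.5]
 [185.7 129.5]] [[313.9 134.3]
 [192.1 134.2]]
18 0.0075 0 [0.454 0.205 0.118] (np.float64(0.0), np.float64(0.0), array([-0.89,  0.25,  0.25,  2.28,  0.37,  0.39]))
18 0.04 0 [0.433 0.208 0.143] (np.float64(0.0), np.float64(0.0), array([-0.85,  0.17,  0.16,  2.3 ,  0.41,  0.47]))
18 0.073 0 [0.413 0.211 0.168] (np.float64(0.0), np.float64(0.0), array([-0.82,  0.1 ,  0.08,  2.31,  0.42,  0.55]))
18 0.073 0.05 [0.413 0.211 0.218] (np.float64(0.0), np.float64(0.0), array([-0.75,  0.01,  0.01,  2.26,  0.36,  0.68]))
18 0.073 0.09 [0.413 0.211 0.258] (np.float64(0.0), np.float64(0.0), array([-0.72, -0.05, -0.02,  2.22,  0.32,  0.78]))
21 0.0075 0 [0.457 0.205 0.115] (np.float64(0.0), np.float64(0.0), array([-1.03,  0.27,  0.38,  2.31,  0.45,  0.33]))
21 0.04 0 [0.436 0.208 0.14 ] (np.float64(0.0), np.float64(0.0), array([-0.94,  0.18,  0.23,  2.33,  0.54,  0.42]))
21 0.073 0 [0.415 0.211 0.165] (np.float64(0.0), np.float64(0.0), array([-0.88,  0.1 ,  0.11,  2.34,  0.54,  0.51]))
21 0.073 0.05 [0.415 0.211 0.215] (np.float64(0.0), np.float64(0.0), array([-0.78,  0.  ,  0.  ,  2.29,  0.45,  0.64]))
21 0.073 0.09 [0.415 0.211 0.255] (np.float64(0.0), np.float64(0.0), array([-0.74, -0.06, -0.04,  2.25,  0.4 ,  0.74]))
24 0.0075 0 [0.459 0.205 0.112] (np.float64(0.0), np.float64(0.0), array([-1.25,  0.31,  0.6 ,  2.34,  0.44,  0.25]))
24 0.04 0 [0.438 0.208 0.137] (np.float64(0.0), np.float64(0.0), array([-1.05,  0.19,  0.31,  2.36,  0.68,  0.38]))
24 0.073 0 [0.417 0.211 0.162] (np.float64(0.0), np.float64(0.0), array([-0.93,  0.1 ,  0.13,  2.37,  0.68,  0.48]))
24 0.073 0.05 [0.417 0.211 0.212] (np.float64(0.0), np.float64(0.0), array([-0.81,  0.  ,  0.  ,  2.32,  0.56,  0.61]))
24 0.073 0.09 [0.417 0.211 0.252] (np.float64(0.0), np.float64(0.0), array([-0.76, -0.07, -0.05,  2.28,  0.49,  0.7 ]))
```

```bash
cat > rows.py <<'E'
from goal import *
from bench import r
def rows(wps):
    """wps list (p,heading deg,lean deg)"""
    o=pose(r.get_obs())
    prev=None
    for p,hdg,l in wps:
        s,t=cmd(p,lean(np.deg2rad(hdg),np.deg2rad(l)),o)
        if prev is not None and t@prev<0 and np.linalg.norm(t)>2.2: t=t*(1-2*np.pi/np.linalg.norm(t))
        prev=t
        print([50]+[int(x) for x in s.round()]+[float(x) for x in t.round(3)],end=",\n")
E
python3 - <<'E'
from rows import *
p0=r.get_obs()["tcp_pos"];W=[]
for k in range(1,14):
    s=min(1,k/10)
    p=[p0[0]+(.44-p0[0])*s,p0[1]*(1-s),p0[2]+(.33-p0[2])*min(1,k/5)]
    W.append((p,159.3+7.4*k,14*max(0,1-k/4)))
rows(W)
E
```

```text
[50, -40, -16, 6, -0.126, -0.057, -0.027],
[50, -79, -32, 11, -0.254, -0.118, -0.047],
[50, -119, -49, 17, -0.383, -0.177, -0.058],
[50, -158, -65, 22, -0.514, -0.235, -0.062],
[50, -198, -81, 28, -0.642, -0.232, -0.078],
[50, -202, -97, 42, -0.771, -0.228, -0.093],
[50, -205, -114, 56, -0.899, -0.224, -0.109],
[50, -209, -130, 71, -1.028, -0.219, -0.124],
[50, -212, -146, 85, -1.156, -0.213, -0.14],
[50, -216, -162, 100, -1.285, -0.206, -0.155],
[50, -216, -162, 100, -1.413, -0.198, -0.171],
[50, -216, -162, 100, -1.541, -0.19, -0.186],
[50, -216, -162, 100, -1.67, -0.181, -0.202],
```

Request:
apply_moves(commands=[[50, -40, -16, 6, -0.126, -0.057, -0.027], [50, -79, -32, 11, -0.254, -0.118, -0.047], [50, -119, -49, 17, -0.383, -0.177, -0.058], [50, -158, -65, 22, -0.514, -0.235, -0.062], [50, -198, -81, 28, -0.642, -0.232, -0.078], [50, -202, -97, 42, -0.771, -0.228, -0.093], [50, -205, -114, 56, -0.899, -0.224, -0.109], [50, -209, -130, 71, -1.028, -0.219, -0.124], [50, -212, -146, 85, -1.156, -0.213, -0.14], [50, -216, -162, 100, -1.285, -0.206, -0.155], [50, -216, -162, 100, -1.413, -0.198, -0.171], [50, -216, -162, 100, -1.541, -0.19, -0.186], [50, -216, -162, 100, -1.67, -0.181, -0.202]])

```text
clock: 16.2
tcp_pos: [0.4392, -0.0003, 0.329]
orientation: [1.387, 1.082, -1.391]
contact_force: [0.0, 0.3, -1.0]
grip_width: 0.0578
```

```bash
python3 - <<'E'
from rows import *
ob=r.get_obs();print(ob["joints"].round(2),ob["tcp_pos"],ob["grip_width"],pose(ob)[1].round(2).tolist())
p0=ob["tcp_pos"];E,_=tcp_for(.073,20,dup=.10);print(E);W=[]
for k in range(1,15):
    s=min(1,k/10)
    p=[p0[0]+(E[0]-p0[0])*s,p0[1]+(E[1]-p0[1])*s,.33]
    W.append((p,min(351.8,255.5+7.4*k),0))
rows(W)
E
```

```text
[-0.6  -0.04  0.45  1.98  0.02  1.2  -0.4 ] [ 4.39241252e-01 -2.56748191e-04  3.28983507e-01] 0.05782309156303396 [[-0.0, 0.97, -0.25], [-0.0, -0.25, -0.97], [-1.0, -0.0, 0.0]]
[0.41409166 0.21116981 0.26598745]
[50, -1, -8, -20, -0.124, 0.002, 0.002],
[50, -1, -15, -40, -0.253, 0.001, 0.002],
[50, -1, -23, -60, -0.382, 0.001, 0.002],
[50, -1, -30, -80, -0.511, 0.001, 0.002],
[50, -1, -38, -99, -0.64, 0.001, 0.002],
[50, -1, -46, -119, -0.769, 0.001, 0.002],
[50, -1, -53, -139, -0.899, 0.001, 0.002],
[50, -1, -61, -159, -1.028, 0.0, 0.002],
[50, -1, -69, -179, -1.157, 0.0, 0.003],
[50, -1, -76, -199, -1.286, 0.0, 0.003],
[50, -1, -76, -199, -1.415, 0.0, 0.003],
[50, -1, -76, -199, -1.544, -0.0, 0.003],
[50, -1, -76, -199, -1.674, -0.0, 0.003],
[50, -1, -76, -199, -1.675, -0.0, 0.003],
```

Request:
apply_moves(commands=[[50, -1, -8, -20, -0.124, 0, 0], [50, -1, -15, -40, -0.253, 0, 0], [50, -1, -23, -60, -0.382, 0, 0], [50, -1, -30, -80, -0.511, 0, 0], [50, -1, -38, -99, -0.64, 0, 0], [50, -1, -46, -119, -0.769, 0, 0], [50, -1, -53, -139, -0.899, 0, 0], [50, -1, -61, -159, -1.028, 0, 0], [50, -1, -69, -179, -1.157, 0, 0], [50, -1, -76, -199, -1.286, 0, 0], [50, -1, -76, -199, -1.415, 0, 0], [50, -1, -76, -199, -1.544, 0, 0], [50, -1, -76, -199, -1.675, 0, 0], [50, -1, -76, -199, -1.675, 0, 0]])

```text
clock: 17.6
tcp_pos: [0.4157, 0.2111, 0.3298]
orientation: [0.115, 1.569, -0.118]
contact_force: [0.2, -1.1, -0.4]
grip_width: 0.0579
```

```bash
python3 - <<'E'
from rows import *
ob=r.get_obs();print(ob["joints"].round(2),ob["tcp_pos"],ob["grip_width"],pose(ob)[1].round(3).tolist())
W=[]
for k,t in ((1,7),(2,14),(3,20),(4,20)):
    E,_=tcp_for(.073,20,dup=.06)
    z=.33+(E[2]-.33)*min(k/4,1)
    W.append(([E[0],E[1],z],351.8,-t))
rows(W)
E
```

```text
[-0.84  0.03  0.24  1.91 -0.01  1.2   0.83] [0.41569247 0.21106139 0.32975611] 0.05791386739379787 [[-0.002, 0.147, 0.989], [-0.002, 0.989, -0.147], [-1.0, -0.002, -0.002]]
[50, 26, 0, -2, -0.005, -0.124, 0.002],
[50, 52, 0, -2, -0.005, -0.246, 0.003],
[50, 78, 0, -2, -0.004, -0.351, 0.003],
[50, 104, 0, -1, -0.004, -0.351, 0.003],
```

Request:
apply_moves(commands=[[50, 26, 0, -2, -0.005, -0.124, 0], [50, 52, 0, -2, -0.005, -0.246, 0], [50, 78, 0, -2, -0.005, -0.351, 0], [50, 104, 0, -2, -0.005, -0.351, 0], [50, 104, 0, -2, -0.005, -0.351, 0]])

```text
clock: 18.1
tcp_pos: [0.4115, 0.2096, 0.2235]
orientation: [0.084, 1.222, -0.131]
contact_force: [0.3, 0.1, -1.4]
grip_width: 0.0579
```

```bash
python3 - <<'E'
from rows import *
from bench import *
ob=r.get_obs();print(ob["joints"].round(2),ob["tcp_pos"],ob["grip_width"],ob["contact_force"]);p,Rm=pose(ob)
print(Rm.round(3).tolist());E,Rt=tcp_for(.073,20,dup=.06);print(cmd(E,Rt,(p,Rm)))
f=wcam(grab_frame("wrist"),ob);cv2.imwrite("pics/w9.png",f["pixels"][:,:,::-1])
hole=p+Rm@holeT;bx=Rm@bxT;bz=Rm@bzT;by=np.cross(bz,bx)
print("hole w",hole.round(4))
for n,c in (("scene",grab_frame("scene")),("top",grab_frame("top"))):
    im=c["pixels"][:,:,::-1].copy();S=4
    pts=w2px(c,[hole+bz*.0075,hole-bx*.125+bz*.0075+by*.03,hole-bx*.125+bz*.0075-by*.03,hole+bx*.025+bz*.0075+by*.03,hole+bx*.025+bz*.0075-by*.03,prong+pz*.06,prong])
    m=pts.mean(0).astype(int);x0,y0=m[0]-80,m[1]-70
    cr=cv2.resize(im[y0:y0+140,x0:x0+160],None,fx=S,fy=S,interpolation=cv2.INTER_CUBIC)
    for i,q in enumerate(pts): cv2.circle(cr,tuple(int(v) for v in (q-[x0,y0]+.5)*S),3,[(0,255,0),(0,0,255)][i>4],-1)
    cv2.imwrite(f"pics/{n}9.png",cr)
E
```

```text
[-0.92  0.01  0.11  2.25  0.43  0.74  0.32] [0.41148767 0.20958511 0.22347725] 0.057856856290697714 [ 0.256213    0.13199636 -1.42603426]
[[0.335, 0.146, 0.931], [-0.056, 0.989, -0.135], [-0.941, -0.007, 0.34]]
(array([-1.6,  1.9,  3.1]), array([-0.0006, -0.0025,  0.0073]))
hole w [0.4676 0.2016 0.2703]
```

View pics/scene9.png

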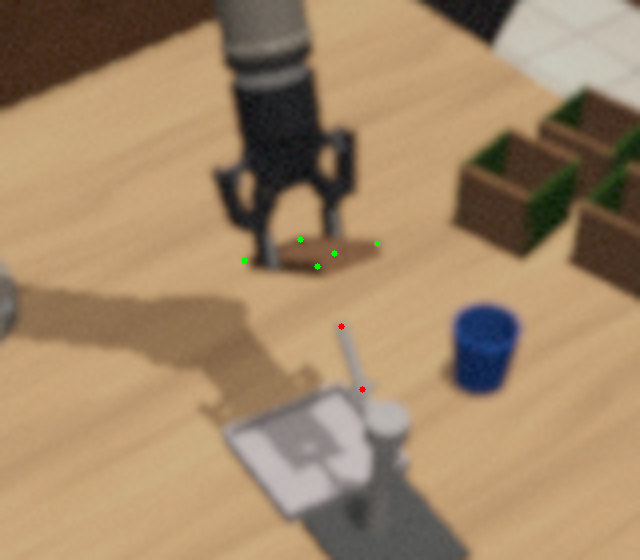

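View pics/top9.png

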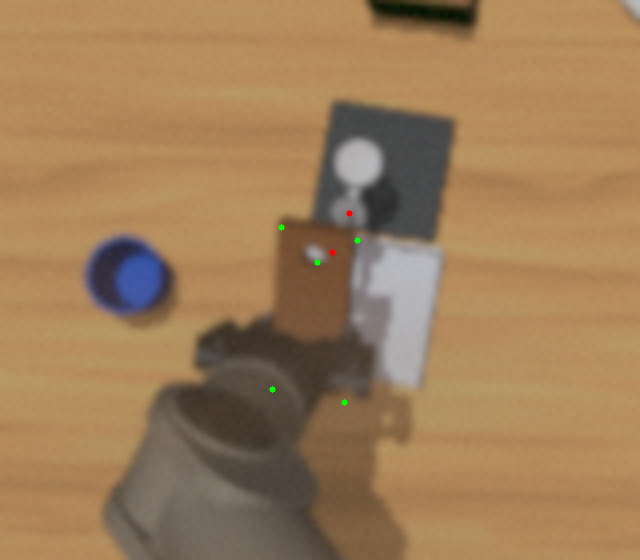

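View pics/w9.png

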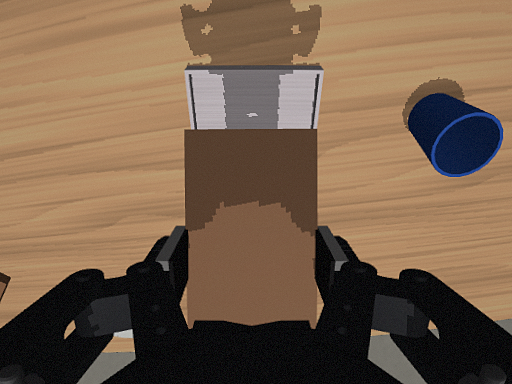

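```bash
python3 - <<'E'
from rows import *
from bench import *
ob=r.get_obs();p,Rm=pose(ob)
hole=p+Rm@holeT;bx=Rm@bxT;bz=Rm@bzT;by=np.cross(bz,bx)
for n in ("scene","top"):
    c=grab_frame(n)
    print(n,"hole pred",w2px(c,[hole,hole+bz*.0075]).round(1).tolist(),"prong,tip pred",w2px(c,[prong,prong+pz*.06]).round(1).tolist())
    print("corners pred",w2px(c,[hole+bx*.025+bz*.0075+by*.03,hole+bx*.025+bz*.0075-by*.03]).round(1).tolist())
    for l in ("panel_hole","prong","prong_tip"):
        print(l,[((np.array(d["point"])*[512,384]).round(1).tolist(),round(d["confidence"],2)) for d in pinpoint(l,n)])
    im=c["pixels"][:,:,::-1];q=w2px(c,[hole])[0].astype(int);x0,y0=q[0]-40,q[1]-25
    cv2.imwrite(f"pics/{n}10.png",cv2.resize(im[y0:y0+70,x0:x0+80],None,fx=8,fy=8,interpolation=cv2.INTER_NEAREST));print(x0,y0)
E
```

```text
scene hole pred [[276.7, 111.2], [276.1, 109.1]] prong,tip pred [[282.1, 144.0], [276.9, 128.2]]
corners pred [[286.9, 106.5], [271.9, 112.2]]
panel_hole [([277.5, 108.9], 0.81), ([183.8, 299.4], 0.74), ([286.2, 182.7], 0.6)]
prong [([282.1, 144.3], 0.62)]
prong_tip [([278.7, 128.4], 0.75)]
236 86
top hole pred [[186.6, 220.7], [186.1, 221.9]] prong,tip pred [[194.8, 210.8], [190.7, 220.6]]
corners pred [[177.1, 213.3], [196.1, 216.4]]
panel_hole [([187.5, 222.4], 0.93), ([356.5, 162.1], 0.78)]
prong [([197.3, 209.3], 0.74), ([188.2, 219.7], 0.44)]
prong_tip [([188.4, 223.1], 0.46)]
146 195
```

View pics/scene10.png

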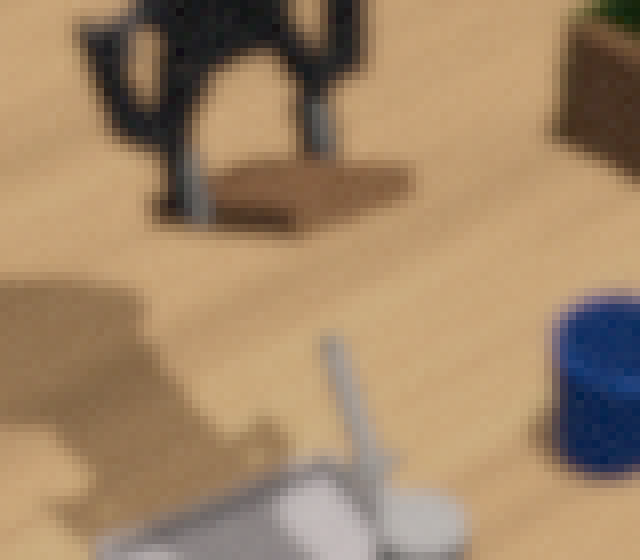

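View pics/top10.png

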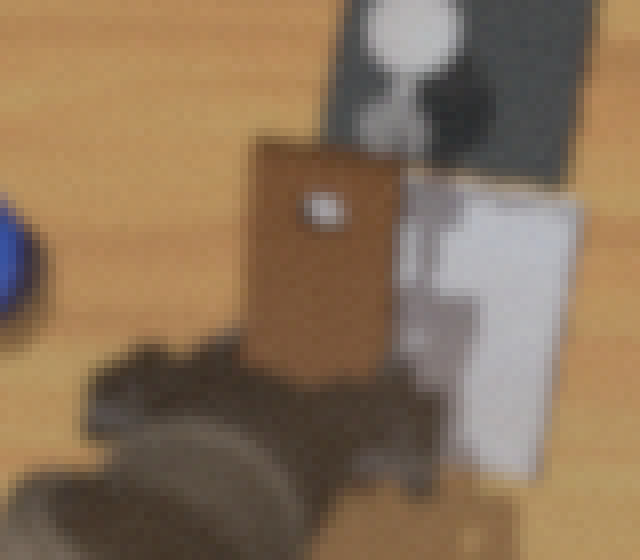

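```bash
python3 - <<'E'
from rows import *
from bench import *
ob=r.get_obs();p,Rm=pose(ob)
hole=p+Rm@holeT;bx=Rm@bxT;bz=Rm@bzT;by=np.cross(bz,bx)
C1=hole+bx*.025+bz*.0075+by*.03
S=grab_frame("scene");T=grab_frame("top")
A=[];b=[]
for c,d in ((S,(1.2,.6)),(T,(.2,-1.2))):
    J=np.array([(w2px(c,[C1+e*.001])-w2px(c,[C1]))[0] for e in np.eye(3)]).T;A.append(J);b+=list(d)
A=np.vstack(A);s=np.linalg.lstsq(A,b,rcond=None)[0];print("shift mm",s.round(1),"res",(A@s-b).round(2), "along out/px/py/pz",(out@s).round(1),(px@s).round(1),(np.cross(pz,px)@s).round(1),(pz@s).round(1))
E
```

```text
shift mm [ 4.3  0.4 -0.3] res [-0.31  0.06 -0.23 -0.16] along out/px/py/pz -4.2 -3.0 -1.0 -2.9
```

```bash
python3 - <<'E'
from rows import *
W=[]
for dup in (.03,.0,0.):
    E,_=tcp_for(.075,20,dup=dup); W.append((E-[.002,0,0],351.8,-20))
rows(W)
E
```

```text
[50, 27, -1, -13, -0.001, 0.002, 0.001],
[50, 55, -1, -24, -0.001, 0.002, 0.001],
[50, 55, -1, -24, -0.001, 0.002, 0.001],
```

Request:
apply_moves(commands=[[50, 27, -1, -13, 0, 0, 0], [50, 50, -1, -22, 0, 0, 0], [50, 50, -1, -22, 0, 0, 0], [50, 50, -1, -22, 0, 0, 0]])

```text
clock: 19.15
tcp_pos: [0.4106, 0.2109, 0.1729]
orientation: [0.086, 1.218, -0.127]
contact_force: [0.1, 0.0, -0.8]
grip_width: 0.058
```

```bash
cat > look.py <<'E'
from rows import *
from bench import *
import sys
def look(tag,t=20,bias=(.002,0,0),dpx=0):
    ob=r.get_obs();p,Rm=pose(ob);hole=p+Rm@holeT
    d=hole+np.array(bias)-prong;print("clock",ob["clock"],"hole in prong frame (pred) mm",(1000*np.array([d@px,d@np.cross(pz,px),d@pz])).round(1),"F",ob["contact_force"].round(1),"grip",round(ob["grip_width"],4),"j",ob["joints"].round(2))
    ims=[]
    for n in ("scene","top"):
        c=grab_frame(n);q=w2px(c,[prong+pz*.04])[0].astype(int);x0,y0=q[0]-24,q[1]-30
        ims.append(cv2.resize(c["pixels"][y0:y0+60,x0:x0+48,::-1],None,fx=8,fy=8,interpolation=cv2.INTER_CUBIC))
    cv2.imwrite(f"pics/{tag}.png",np.hstack(ims))
E
python3 -c "from look import *;look('l1')"
```

```text
clock 19.15 hole in prong frame (pred) mm [-3.4  0.5 79.4] F [ 0.1  0.  -0.8] grip 0.058 j [-0.93  0.09  0.12  2.31  0.5   0.6   0.22]
```

View pics/l1.png

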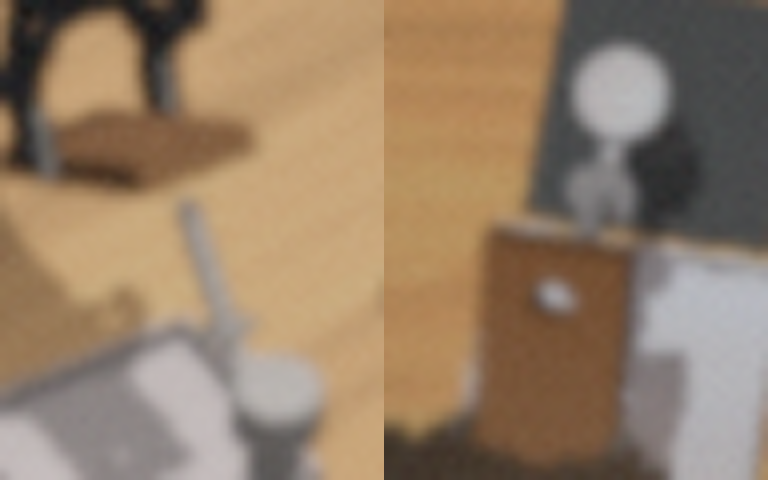

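```bash
cat >> look.py <<'E'
def shift(dx,dy,dz,dpitch=0):
    """mm in prong frame -> tool mm"""
    p,Rm=pose(r.get_obs());w=px*dx+np.cross(pz,px)*dy+pz*dz
    print((dx,dy,dz),"tool:",(Rm.T@w).round(1))
E
python3 -c "
from look import *
shift(3.4,-.5,-10.4);shift(0,0,-10);shift(1,0,0);shift(0,1,0)"
```

```text
(3.4, -0.5, -10.4) tool: [10.9  0.5  0.3]
(0, 0, -10) tool: [9.4 0.  3.4]
(1, 0, 0) tool: [ 0.3 -0.  -0.9]
(0, 1, 0) tool: [ 0. -1.  0.]
```

Request:
apply_moves(commands=[[50, 5, 0, 0, 0, 0, 0], [50, 11, 0, 0, 0, 0, 0], [50, 11, 0, 0, 0, 0, 0], [50, 11, 0, 0, 0, 0, 0]])

```text
clock: 19.65
tcp_pos: [0.4143, 0.2101, 0.1622]
orientation: [0.087, 1.218, -0.127]
contact_force: [-0.4, -0.9, -1.0]
grip_width: 0.0579
```

```bash
python3 - <<'E'
from look import *
look('l2')
for n in ("scene","top"):
    for l in ("panel_hole","prong_tip"):
        print(n,l,[((np.array(d["point"])*[512,384]).round(1).tolist(),round(d["confidence"],2)) for d in pinpoint(l,n)])
ob=r.get_obs();p,Rm=pose(ob);hole=p+Rm@holeT
for n in ("scene","top"):
    c=grab_frame(n);print(w2px(c,[hole,prong+pz*.06]).round(1).tolist())
E
```

```text
clock 19.65 hole in prong frame (pred) mm [ 0.7  0.7 68.8] F [-0.4 -0.9 -1. ] grip 0.0579 j [-0.92  0.11  0.12  2.32  0.52  0.57  0.2 ]
scene panel_hole [([183.0, 297.4], 0.67), ([276.8, 125.6], 0.54)]
scene prong_tip [([279.2, 123.2], 0.7)]
top panel_hole [([192.1, 222.5], 0.77), ([355.5, 161.1], 0.6)]
top prong_tip [([190.5, 223.0], 0.77)]
[[275.6, 125.6], [276.9, 128.2]]
[[190.2, 222.9], [190.7, 220.6]]
```

View pics/l2.png

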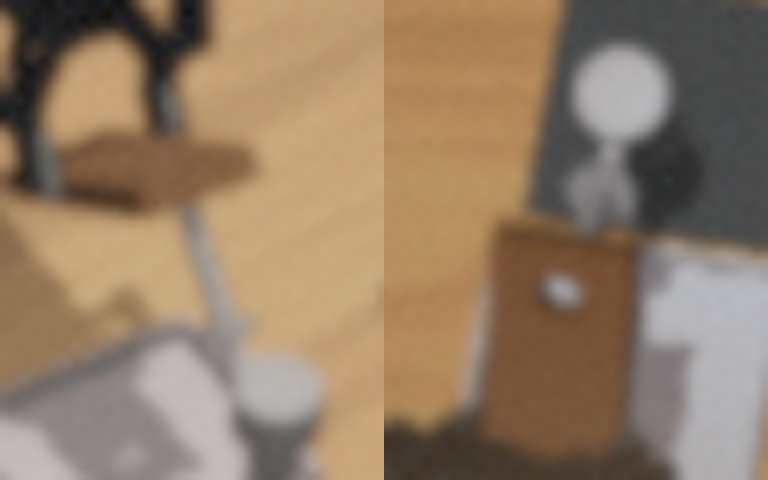

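Request:
apply_moves(commands=[[50, 4, 0.5, 1.2, 0, 0, 0], [50, 8, 0.5, 2.7, 0, 0, 0], [50, 12, 0.5, 4.2, 0, 0, 0], [50, 12, 0.5, 4.2, 0, 0, 0]])

```text
clock: 20.45
tcp_pos: [0.4225, 0.2092, 0.1519]
orientation: [0.086, 1.218, -0.128]
contact_force: [0.7, -0.4, -1.0]
grip_width: 0.058
```

```bash
python3 -c "from look import *;look('l3')"
```

```text
clock 20.45 hole in prong frame (pred) mm [ 1.   0.4 55.5] F [ 0.7 -0.4 -1. ] grip 0.058 j [-0.91  0.14  0.13  2.31  0.53  0.54  0.2 ]
```

View pics/l3.png

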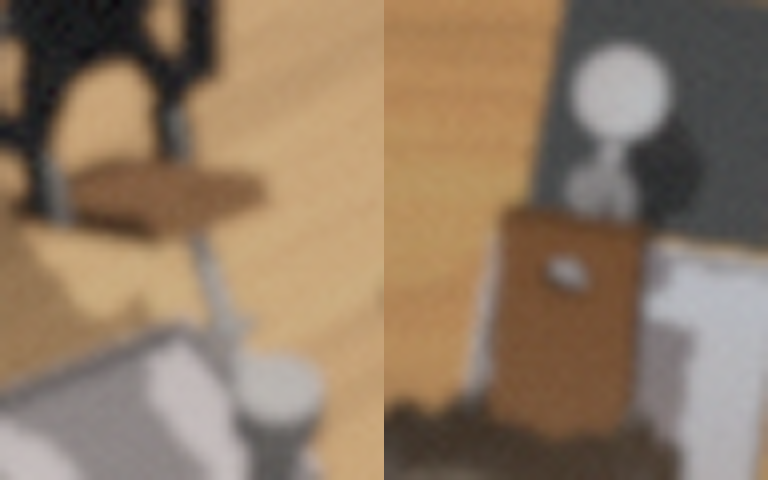

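The tip is inside the hole (grey at (570,275)) with no contact force, so I slide on.

Request:
apply_moves(commands=[[50, 4, 0.4, 1.8, 0, 0, 0], [50, 8, 0.4, 3.2, 0, 0, 0], [50, 12, 0.4, 4.6, 0, 0, 0], [50, 16, 0.4, 6.2, 0, 0, 0], [50, 16, 0.4, 6.2, 0, 0, 0]])

```text
clock: 21.05
tcp_pos: [0.4338, 0.208, 0.1391]
orientation: [0.087, 1.218, -0.128]
contact_force: [0.2, -1.0, -0.7]
grip_width: 0.0579
```

```bash
python3 -c "from look import *;look('l4')"
```

```text
clock 21.05 hole in prong frame (pred) mm [ 0.5  0.  38.5] F [ 0.2 -1.  -0.7] grip 0.0579 j [-0.9   0.18  0.14  2.31  0.54  0.5   0.21]
```

View pics/l4.png

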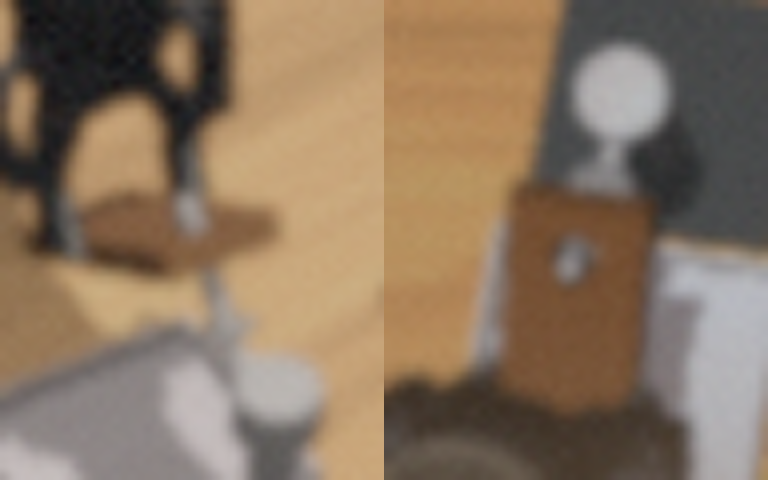

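Threaded well: the prong shows through the hole in both views and there is no side load. On down to about z = 16.

Request:
apply_moves(commands=[[50, 5, 0, 1.8, 0, 0, 0], [50, 10, 0, 3.4, 0, 0, 0], [50, 15, 0, 5.2, 0, 0, 0], [50, 21, 0, 7.2, 0, 0, 0], [50, 21, 0, 7.2, 0, 0, 0], [50, 21, 0, 7.2, 0, 0, 0]])

```text
clock: 21.75
tcp_pos: [0.4474, 0.2062, 0.1221]
orientation: [0.087, 1.218, -0.127]
contact_force: [-0.3, -0.3, -1.1]
grip_width: 0.0575
```

```bash
python3 -c "from look import *;look('l5')"
```

```text
clock 21.75 hole in prong frame (pred) mm [ 0.9 -0.1 16.6] F [-0.3 -0.3 -1.1] grip 0.0575 j [-0.88  0.23  0.16  2.3   0.56  0.45  0.21]
```

View pics/l5.png

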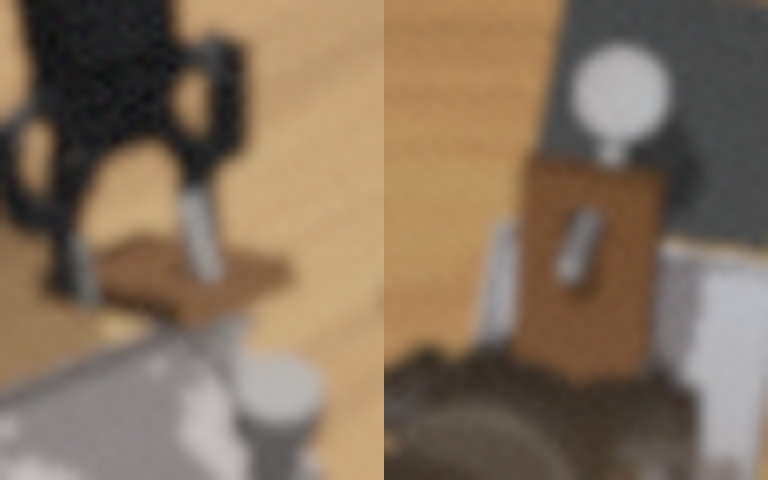

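Request:
apply_moves(commands=[[50, 2, 0, 0.7, 0, 0, 0], [50, 4, 0, 1.4, 0, 0, 0], [50, 6, 0, 2.1, 0, 0, 0], [50, 6, 0, 2.1, 0, 0, 0]])

```text
clock: 22.25
tcp_pos: [0.4515, 0.2056, 0.1173]
orientation: [0.087, 1.217, -0.127]
contact_force: [0.6, -0.4, -0.6]
grip_width: 0.0581
```

Request:
apply_moves(commands=[[50, 1.5, 0, 0.5, 0, 0, 0], [50, 3, 0, 1.0, 0, 0, 0], [50, 3, 0, 1.0, 0, 0, 0]])

```text
clock: 22.55
tcp_pos: [0.4533, 0.2055, 0.1149]
orientation: [0.087, 1.218, -0.127]
contact_force: [-3.9, 0.0, 2.5]
grip_width: 0.0581
```

```bash
python3 -c "from look import *;look('l6')"
```

```text
clock 22.55 hole in prong frame (pred) mm [ 1.  -0.3  7.3] F [-3.9  0.   2.5] grip 0.0581 j [-0.88  0.25  0.17  2.3   0.57  0.42  0.21]
```

View pics/l6.png

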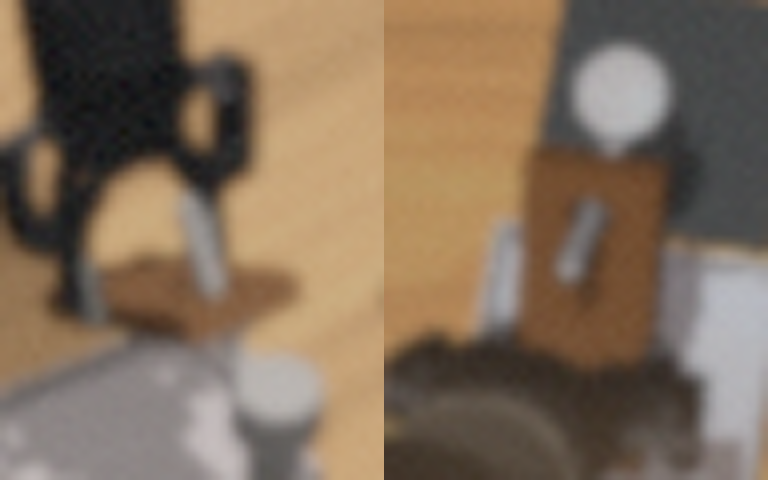

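Request:
apply_moves(commands=[[50, 1.5, 0, 0.5, 0, 0, 0], [50, 3, 0, 1.0, 0, 0, 0], [50, 3, 0, 1.0, 0, 0, 0]])

```text
clock: 22.95
tcp_pos: [0.4547, 0.2053, 0.1123]
orientation: [0.086, 1.218, -0.126]
contact_force: [-8.1, -0.9, 6.3]
grip_width: 0.0578
```

```bash
python3 -c "from look import *;look('l7')"
```

```text
clock 22.95 hole in prong frame (pred) mm [ 1.5 -0.3  4.4] F [-8.1 -0.9  6.3] grip 0.0578 j [-0.87  0.26  0.17  2.3   0.57  0.42  0.2 ]
```

About 10 N against the collar along the prong: it is home. Opening and backing off.

Request:
apply_moves(commands=[[66, 0, 0, 0, 0, 0, 0], [75, 0, 0, 0, 0, 0, 0], [80, 0, 0, 0, 0, 0, 0], [80, 0, 0, 0, 0, 0, 0]])

```text
clock: 23.45
tcp_pos: [0.4556, 0.2051, 0.1126]
orientation: [0.087, 1.217, -0.127]
contact_force: [0.4, -0.7, 0.7]
grip_width: 0.0802
```

```bash
python3 -c "
from look import *;look('l8')
ob=r.get_obs();f=grab_frame('wrist');cv2.imwrite('pics/w10.png',f['pixels'][:,:,::-1])"
```

```text
clock 23.45 hole in prong frame (pred) mm [ 0.7 -0.2  4. ] F [ 0.4 -0.7  0.7] grip 0.0802 j [-0.87  0.26  0.17  2.29  0.57  0.42  0.21]
```

View pics/l8.png

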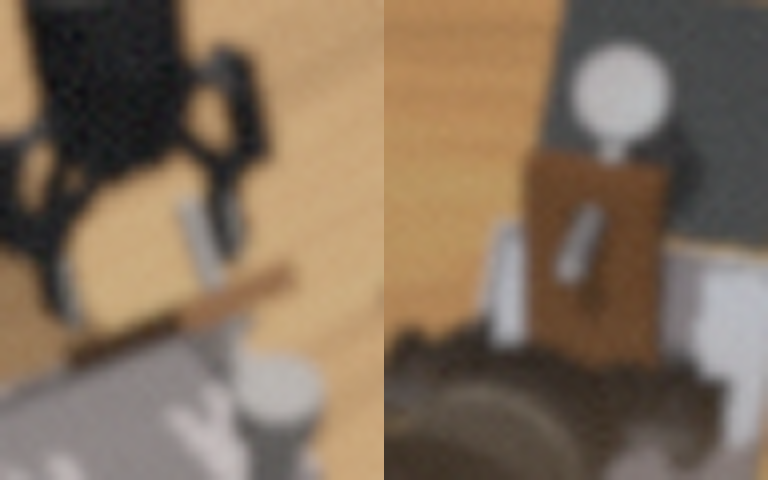

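View pics/w10.png

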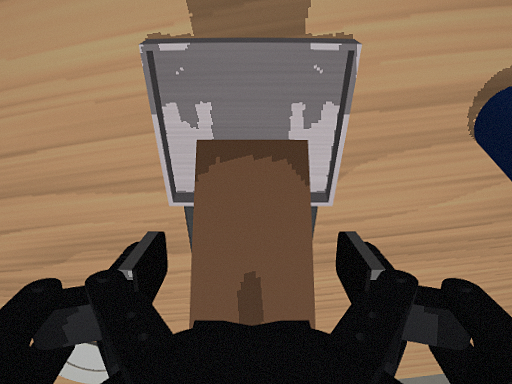

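Request:
apply_moves(commands=[[84, -15, 0, 0, 0, 0, 0], [84, -40, 0, 0, 0, 0, 0], [84, -70, 0, 0, 0, 0, 0], [84, -100, 0, 0, 0, 0, 0], [84, -130, 0, -20, 0, 0, 0], [84, -130, 0, -20, 0, 0, 0], [84, -130, 0, -20, 0, 0, 0]])

```text
clock: 24.3
tcp_pos: [0.3926, 0.2147, 0.228]
orientation: [0.087, 1.217, -0.125]
contact_force: [-0.2, -0.3, -0.2]
grip_width: 0.0841
```

```bash
python3 -c "
from look import *;look('l9')
ob=r.get_obs();f=grab_frame('wrist');cv2.imwrite('pics/w11.png',f['pixels'][:,:,::-1])
c=grab_frame('scene');cv2.imwrite('pics/s11.png',cv2.resize(c['pixels'][105:205,210:340,::-1],None,fx=6,fy=6,interpolation=cv2.INTER_CUBIC))"
```

```text
clock 24.3 hole in prong frame (pred) mm [-24.7  -0.8 133.5] F [-0.2 -0.3 -0.2] grip 0.0841 j [-0.93 -0.03  0.07  2.27  0.44  0.76  0.26]
```

View pics/s11.png

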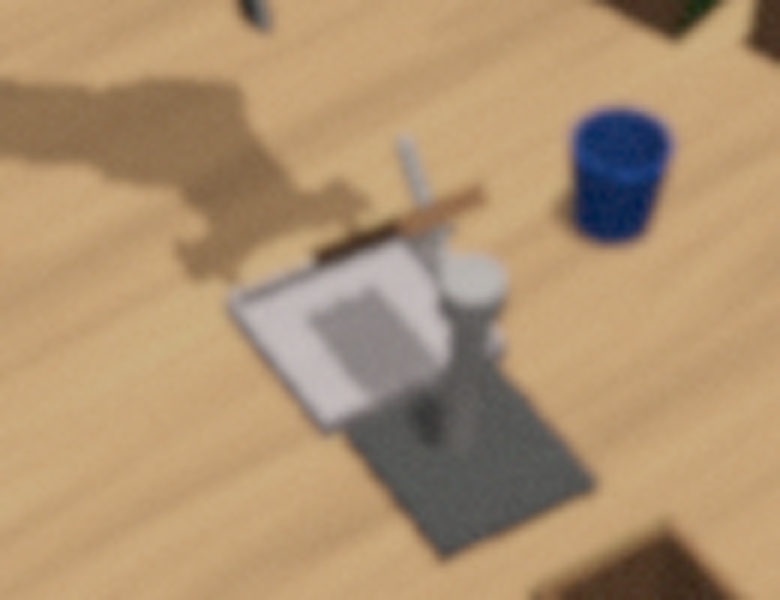

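View pics/w11.png

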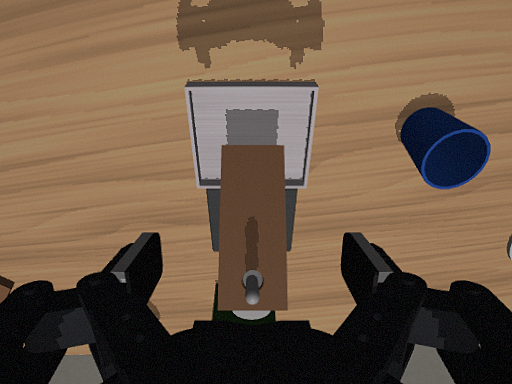

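```bash
python3 - <<'E'
from look import *
from scipy.optimize import least_squares
ob=r.get_obs();f=wcam(grab_frame("wrist"),ob);S=grab_frame("scene");T=grab_frame("top")
im=f["pixels"][:,:,::-1]
cv2.imwrite("pics/w12.png",cv2.resize(im[130:330,190:320],None,fx=4,fy=3,interpolation=cv2.INTER_CUBIC)[:600])
py=np.cross(pz,px)
t=w2px(f,[prong+pz*.06,prong]);print("prong tip/origin in wrist",t.round(1).tolist())
for d in pinpoint("panel_hole","wrist")[:2]+pinpoint("prong_tip","wrist")[:2]+pinpoint("prong","wrist")[:2]: print((np.array(d["point"])*[512,384]).round(1),d["confidence"])
sp=w2px(S,[prong+pz*z for z in (0,.0075,.016,.03,.06)]);print("scene crop",((sp-[210,105]+.5)*6).round().tolist())
def board(v,loc):
    b,x,y,z,yw=v  # b tilt beyond perpendicular
    bx=-(px*np.cos(b)-pz*np.sin(b)); bx=R.from_rotvec(pz*yw).apply(bx); by=R.from_rotvec(pz*yw).apply(-py); bz=np.cross(bx,by)
    c=prong+(px*x+py*y+pz*z)/1000
    return [c+bx*l[0]+by*l[1]+bz*l[2] for l in loc]
loc=[(-.125,.03,.0075),(-.125,-.03,.0075),(.025,.03,.0075),(.025,-.03,.0075)]
obs=np.array([(222,146),(284,146),(219,308),(287,310)],float)
for flip in (0,1):
    o2=obs if not flip else obs[[1,0,3,2]]
    fun=lambda v:np.concatenate([(w2px(f,board(v,loc))-o2).ravel(), [0.05*v[1],0.05*v[2]]])
    o=least_squares(fun,[.0,0,0,10,0]);print(o.cost,np.rad2deg(o.x[0]).round(1),o.x.round(2))
    v=o.x
    print("scene crop corners",((w2px(S,board(v,loc))-[210,105]+.5)*6).round().tolist())
E
```

```text
prong tip/origin in wrist [[251.0, 302.9], [251.2, 283.9]]
[255.3 281. ] 0.95
[253.2 300.9] 0.62
scene crop [[436.0, 237.0], [432.0, 225.0], [427.0, 212.0], [420.0, 190.0], [405.0, 142.0]]
7397.686456851945 5.1 [  0.09  -1.19  -1.9  -69.65   0.  ]
scene crop corners [[427.0, 324.0], [350.0, 358.0], [530.0, 312.0], [446.0, 349.0]]
0.874192041530245 6.5 [ 0.11  4.48 -1.5   1.13 -0.  ]
scene crop corners [[392.0, 227.0], [313.0, 260.0], [489.0, 201.0], [403.0, 236.0]]
```

View pics/w12.png

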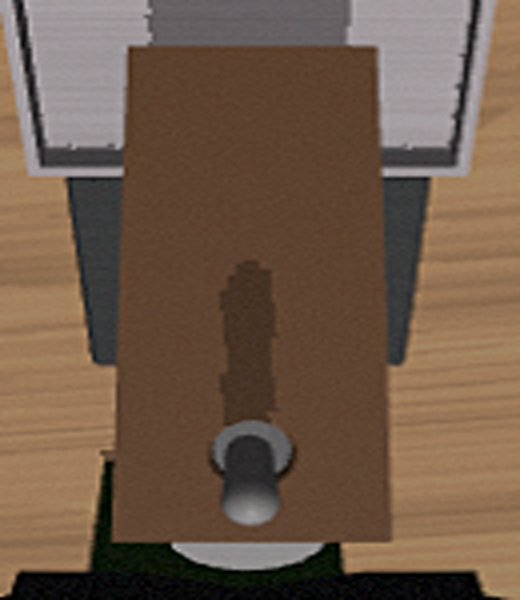

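Request:
apply_moves(commands=[[84, -30, 0, 0, 0, 0, 0], [84, -60, 0, 0, 0, 0, 0], [84, -60, 0, 0, 0, 0, 0], [84, -60, 0, 0, 0, 0, 0], [84, -60, 0, 0, 0, 0, 0]])

```text
clock: 25.3
tcp_pos: [0.3719, 0.217, 0.2831]
orientation: [0.086, 1.218, -0.128]
contact_force: [-0.1, 0.0, 0.1]
grip_width: 0.0841
```

```bash
python3 - <<'E'
from look import *
from scipy.optimize import least_squares
ob=r.get_obs();print(ob["clock"],ob["tcp_pos"],ob["contact_force"])
f=wcam(grab_frame("wrist"),ob);cv2.imwrite("pics/w13.png",f["pixels"][:,:,::-1])
for n in("scene","top"):
    c=grab_frame(n);q=w2px(c,[prong])[0].astype(int)
    cv2.imwrite(f"pics/{n}13.png",cv2.resize(c["pixels"][q[1]-35:q[1]+35,q[0]-40:q[0]+40,::-1],None,fx=8,fy=8,interpolation=cv2.INTER_CUBIC))
    print(n,((w2px(c,[prong+pz*z for z in (0,.0075,.016,.06)])-q+[40,35])*8).round().tolist())
for l in ("prong_tip","panel_hole"): print(l,[((np.array(d["point"])*[512,384]).round(1).tolist(),round(d["confidence"],2)) for d in pinpoint(l,"wrist")[:2]])
print("tip pred",w2px(f,[prong+pz*.06,prong+pz*.0075,prong+pz*.015]).round(1).tolist())
E
```

```text
25.3 [0.37193666 0.21696103 0.28314073] [-0.11405173  0.00509222  0.10126512]
scene [[321.0, 288.0], [316.0, 272.0], [310.0, 254.0], [279.0, 162.0]]
top [[327.0, 286.0], [323.0, 296.0], [318.0, 307.0], [294.0, 365.0]]
prong_tip [([251.4, 258.6], 0.78), ([249.7, 254.1], 0.42)]
panel_hole [([254.4, 251.0], 0.95), ([4.3, 291.7], 0.91)]
tip pred [[250.8, 262.4], [251.0, 254.5], [251.0, 255.4]]
```

View pics/w13.png

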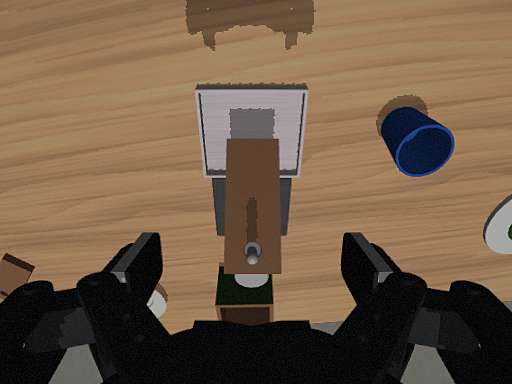

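View pics/scene13.png

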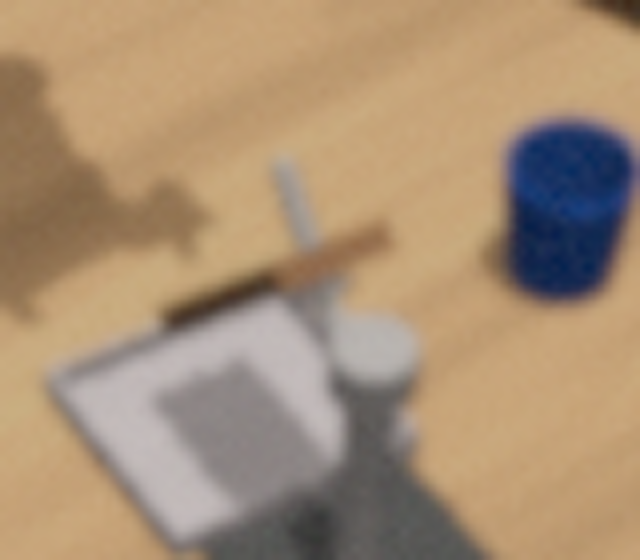

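View pics/top13.png

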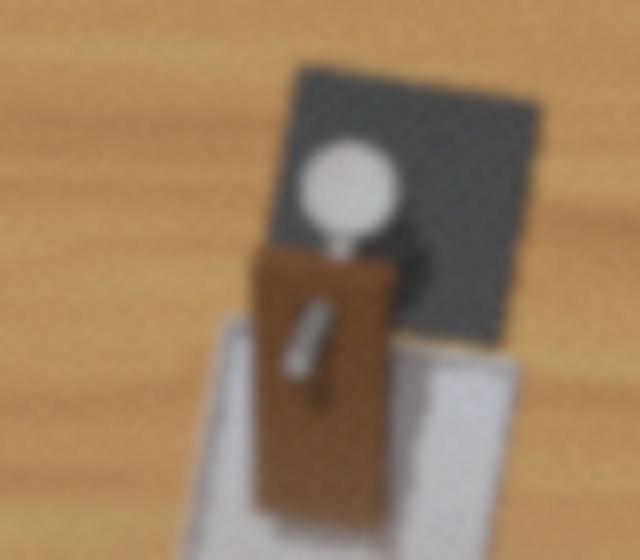

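```bash
python3 - <<'E'
from look import *
c=grab_frame("scene");x0,y0=255,125
cv2.imwrite("pics/s14.png",cv2.resize(c["pixels"][y0:y0+32,x0:x0+40,::-1],None,fx=18,fy=18,interpolation=cv2.INTER_NEAREST))
ob=r.get_obs();f=grab_frame("wrist");cv2.imwrite("pics/w14.png",cv2.resize(f["pixels"][130:290,215:295,::-1],None,fx=6,fy=3.7,interpolation=cv2.INTER_NEAREST))
E
```

```text
(no output)
```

View pics/s14.png

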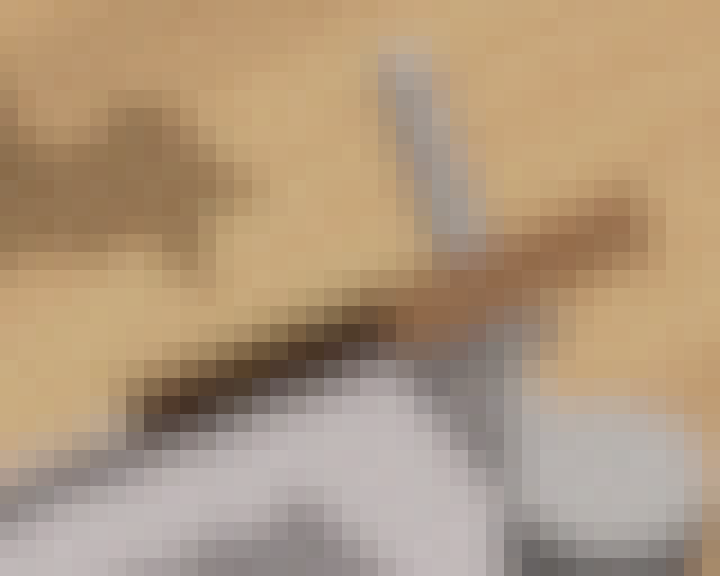

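View pics/w14.png

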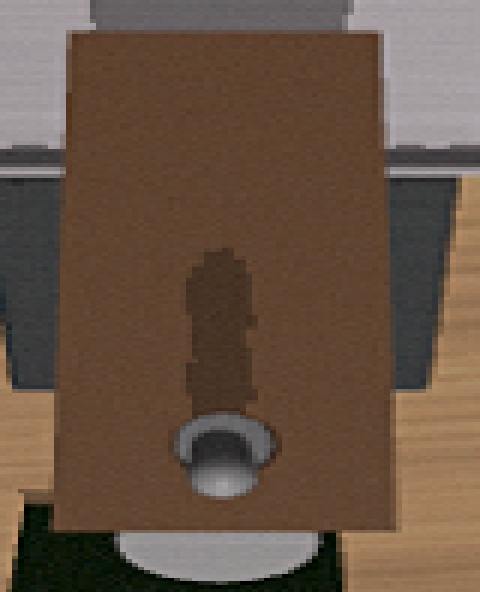

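The board sits on the collar: about 45 mm of the 60 mm prong shows above its upper face, the collar shows directly under it, and the prong follows the tray's middle line. Handing in.

```bash
python3 -c "
from bench import r
print(r.hand_in()); print(r.get_obs()['clock'])"
```

```text
the job is handed in; nothing more can be done
None
the job is handed in; nothing more can be done
```

I turned the hook round to face over the middle of the tray and hung the nearer cabinet door on its prong. I pushed the door home until I felt about 10 N against the collar, let go, backed well clear and handed in at about 26 s. The hand-in gives no verdict.

**Last checks, after letting go:**
- **Seating:** about 45 mm of the 60 mm prong showed above the door, which puts the hole centre roughly 7–8 mm above the collar. The collar was visible directly under the board.
- **Hook direction:** the prong still ran along the tray's middle line.
- **Robot contact:** the wrist force was about zero.
- **Bystanders:** I saw no sign of the drawer, cup, brush or dish moving, but I did not measure their positions again at the end.

**Where checks disagreed:**
- **Before threading:** the top and scene cameras placed the hole up to about 4 mm further forward than the arm's own pose did. I aimed between the two, and the door went on without any side force.
- **Height after hanging:** a fit to the wrist picture alone gave about 1 mm above the collar. An estimate from the scene picture gave 9–13 mm. All readings lie within the allowed 0–16 mm.
- **Hang angle:** the door hangs about 6° past square to the prong, because of the play in the hole.

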